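# Turn the shaft end for end in the bench rotator and wind its spring

### The arm

A 6-joint arm with a two-finger parallel gripper is mounted at the origin on a cart in front of the work surface, level with it; the furniture and walls round the work are solid. World frame = base frame: x ahead of the robot, y to its left, z up, the work surface at z = 0. Lengths are in mm, angles in rad, forces in N, time in s.
With the tool pointing down it reaches from about 350 to 875 mm from the base axis. Payload 4.2 kg.
Tool frame: the origin (TCP) lies midway between the tips of the shut fingers; the grasp point (between the pads) lies 19 mm behind it; z points along the fingers, y is the direction in which the jaws open and shut (so a half turn about z gives the same grasp; the last joint's range is limited). The gripper opens to 85 mm and grips with 20 to 120 N. Pads are 22 mm wide; open, the fingers measure 114 mm over their backs; the gripper's body (76 mm by 85 mm) begins 54 mm behind the grasp point. The pads swing forward as they close: fully open they stand 13 mm farther back than shut.
Start: joints at [1.462, 0.385, 0.008, 0, -1.194, -0.259], TCP at [224.694, 583.191, 231.312] pointing down, gripper open.
Joint ranges: [-3.14, 3.14], [-1.21, 2.06], [-1.07, 1.41], [-3.16, 2.05], [-2.99, -0.16], [-3.1, 3.1]. Speed limits (rad/s): [2.79, 2.79, 3.14, 3.14, 3.14, 3.14].

### API

Orientations are given as a unit quaternion [x, y, z, w].
In Python, from bench import arm gives the robot as it stands. The module is installed in compiled form; this text tells all that it offers.
- The arm moves only by the tool drive_tool, never from a script. Its argument "moves" is a list that holds one entry, the list of rows, each a list of 7 numbers: the opening, from 0 (shut) to 1 (fully open), then the shift along the tool's x, y, z in m, then the turn, a rotation vector about the tool's x, y, z in rad. In form: [[[hand, dx, dy, dz, wx, wy, wz], ...]]. A call has 1 to 20 rows; each row shifts and turns the pose as measured when the row begins, along the tool's axes as they then stand; what a row does not reach is not made up. A row lasts 1/10 s, in which the tool goes at most 50 mm and 8.59 degrees, less where a joint would pass 70% of its speed; a pose out of reach is approached as far as the arm can. A call with a gripper value outside its range is refused whole. The fingers move at their own pace and stop on an object; the grip force is fixed at half the most. Time passes only in rows, so rows that do not move let the fingers close. It gives the time, the measured TCP pose, the force and the opening at its end, in the units of the state.
- arm.read_state(): the state, without advancing time (a new reading comes with each control period).
- arm.get_image(name): name is "scene" or "top"; returns (picture, depth): 384x512x3 uint8, red, green, blue; 384x512 float32, mm along the optical axis (not along the pixel's ray), 0 where there is no reading.
- arm.camera_params(name): a dict with "fov_y" (degrees; the focal length in pixels is half the picture's height over the tangent of half this angle, whatever the lens; pixels are square), "cx", "cy" (the principal point, pixels), "k1" (the pictures are not rectified: a ray, as slopes to the right and down, at radius r is drawn at 1 + k1 r^2 times it, then the intrinsics apply), "world_from_camera" (4x4, takes a point from camera to world coordinates). Camera axes: x right, y down, z forward; pixel columns grow to the right and rows downward; lengths in mm; the calibration is good to about 2 mm. A picture is of the moment at which its call begins. camera_params takes no time and is no camera call.
- arm.job_done(): hands the job in, once; it reports no verdict.
The state is a dict: "clock": time; "joints": joint angles; "joint_vel": joint speeds; "joint_efforts": joint torques, N m; "position": TCP position; "ee_rot": TCP orientation; "contact_force": force on the tool from outside, world axes, zero at the start; "wrist_torque": the same for the moment, N m; "gripper_width": finger opening in mm.
Only numpy, scipy, OpenCV 4.12 (cv2) and the standard library are available. Lean on these libraries where they do the work, as an engineer would, in place of code of your own. Each camera call takes 0.05 s, during which the arm holds its last target.

### The job

The shaft lies the wrong way round in the two V-rests of the blue spring-driven rotator: lift it out, turn it end for end without striking the blue motor box or the pipes that stand behind, and lay it (do not drop it) back in both rests so that its brass collar sits in the gap between the steel drive plate on the box and the rest next to it. Then wind the spring with the brass cross key on the sloping dial, clockwise by as many part turns as it takes, until the black pointer stands inside the green band, and let go. Leave the other things on the table where they are.

Things in the scene. Friction and masses are not known exactly. Their poses are not given: they have to be found in the camera images.
- rotator: Spring-driven bench rotator, fixed to the table. Dark steel base plate 110 x 275 x 10 mm (x, y, z); origin at the centre of its underside, z up, -x side (front) towards the robot. The blue motor box stands on its +y end, two grey V-rests on the rest. A shaft lying in the rests has its axis along y at x = 5, z = 55 mm, and its middle at about y = -58 mm.
- motor: Blue motor box on the rotator's base, with dial and key; origin and axes are those of the rotator. It spans x -55 to 45, y 30 to 130 mm; 34 mm high at the front, its face sloping up to 86 mm at the back. On its -y side is the round steel drive plate, 52 mm across, its front at y = 22 mm.
- collar_seat (a point): Where the collar's centre belongs (axes of the rotator): x 5, y 10, z 55 mm from the rotator's origin, in the gap between drive plate and nearer rest. The gap is 26 mm long along y, this point 12 mm from the plate and 14 mm from the rest; the collar is 14 mm thick.
- rest_near (a point): Nearer V-rest, on the shaft axis (rotator y = -10 mm). Both rests are 12 mm thick along y, with a 90 degree V that opens upward, 32 mm wide at the top, about z = 60 mm.
- rest_far (a point): Farther V-rest, on the shaft axis (rotator y = -106 mm). 84 mm are free between the rests for the fingers.
- shaft_mid (a point): Middle of the shaft, on its axis: a loose steel bar 16 mm in diameter, 150 mm long, about 0.26 kg, with a brass collar (30 mm diameter, 14 mm thick) at one end. Its y axis points along the shaft to the collar end. The centre of mass lies 13 mm from the middle towards the collar. At the start it lies in the V-rests, collar away from the motor box.
- shaft_collar (a point): Centre of the shaft's brass collar, on the axis, 68 mm from the shaft's middle.
- shaft_plain (a point): Centre of the plain end face of the shaft (dark band near it), on the axis, 75 mm from the middle.
- shaft: The shaft itself (origin and axes as point shaft_mid).
- key_grip (a point): Centre of the key's handle, on the turning axis (= z axis, outward from the dial, leaning 30 degrees from vertical to the rotator's -x side). Brass cross of two bars 40 mm long, 14 mm wide, 24 mm tall along the axis; pinch it over two opposite arm ends. Arms lie along the x and y axes, x the way the black pointer points; the same every quarter turn, so it can be gripped afresh every 90 degrees.
- dial_top (a point): Centre of the dial's surface, 36 mm from point key_grip inward along the turning axis; z axis outward along the turning axis, x axis straight up the slope, towards the green band. The white dial is 92 mm across and does not turn.
- key (a joint): Turn of the winding key, rad, growing clockwise as seen facing the dial. 0 = run down; starts at 0 to 0.6; green band 3.2 to 3.8 (3.5 = pointer straight up the slope); red from 3.95 to the stop at 4.4. Turning takes 0.10 N m (a brake) plus 0.02 N m per rad (the spring); the brake holds the key wherever it is let go. It can be turned back.
- pipes: Bystander: two short pipes welded end to end, standing, clamped to the table, 63 mm diameter, 148 mm tall; origin at the centre of its foot.
- nozzle: Bystander: orange ceramic nozzle standing, 19 mm diameter, 34 mm tall; origin at its foot.
- nut: Bystander: steel hex nut, 28 x 25 x 15 mm; origin at its underside.
- coupon: Bystander: flat steel coupon, 90 x 46 x 10 mm; origin at its underside.
Mind the look-alikes: they are no part of the job. Of the things like the shaft, leave any that is turquoise; of the rest the larger one is meant.

How it is judged:
By the outcome, as a careful person would: the job done as asked, in the order asked, and still so for the second after the job is handed in, with the robot touching nothing.
It also fails if it takes over 72 s, if anything falls off the work surface, if the arm or the gripper's body presses on something with over 40 N, if the wrist force passes 120 N, or if a joint passes its speed limit or range.

## Working session

There is one attempt and no reset: what is moved stays moved. The work goes in short steps, Python scripts to look and compute and a tool call to move; the robot and the scene stay as the last step left them, time stands still between calls to the robot, and variables do not carry over. Pictures are saved under pics/ and viewed, and the job is handed in when it is done.

Besides the shell and the picture viewer there is one more tool, called after ">>>" as name([rows], argument=value, ...), one row to a line, values as JSON. drive_tool: Moves the arm, as the interface text tells. Its arguments: {"type":"object","properties":{"moves":{"type":"array","items":{"type":"array","items":{"type":"array","items":{"type":"number"}}}}},"required":["moves"]}

```bash
mkdir -p pics; cat > h.py <<'E'
import numpy as np, cv2
from bench import arm
from scipy.spatial.transform import Rotation as R
def grab(n,f):
    im,d=arm.get_image(n); np.savez(f'{f}.npz',im=im,d=d)
    cv2.imwrite(f'pics/{f}.png',im[:,:,::-1]); return im,d
def K(n):
    p=arm.camera_params(n); return p, 192/np.tan(np.radians(p['fov_y'])/2)
def ray(n,u,v):
    p,f=K(n); x=(np.asarray(u,float)-p['cx'])/f; y=(np.asarray(v,float)-p['cy'])/f
    a,b=x.copy(),y.copy()
    for _ in range(20):
        s=1+p['k1']*(a*a+b*b); a,b=x/s,y/s
    return a,b,np.array(p['world_from_camera'])
def pt(n,u,v,d):
    a,b,T=ray(n,u,v); P=np.stack([a*d,b*d,d],-1); return P@T[:3,:3].T+T[:3,3]
def plane(n,u,v,z):
    a,b,T=ray(n,u,v); D=np.stack([a,b,np.ones_like(a)],-1)@T[:3,:3].T
    t=(z-T[2,3])/D[...,2]; return D*t[...,None]+T[:3,3]
def proj(n,P):
    p,f=K(n); T=np.linalg.inv(np.array(p['world_from_camera'])); q=np.asarray(P)@T[:3,:3].T+T[:3,3]
    a,b=q[...,0]/q[...,2],q[...,1]/q[...,2]; s=1+p['k1']*(a*a+b*b)
    return np.stack([a*s*f+p['cx'],b*s*f+p['cy']],-1)
def cloud(n,d):
    v,u=np.mgrid[0:384,0:512]; return pt(n,u,v,d)
E
python3 - <<'E'
from h import *
for n in('scene','top'):
    grab(n,n+'0'); p=arm.camera_params(n); print(n,p)
print(arm.read_state())
E
```

```text
scene {'fov_y': 42.12236603970045, 'cx': 252.7118130165898, 'cy': 191.35670910027096, 'k1': -0.0799772724369907, 'world_from_camera': array([[ 7.55193290e-01, -3.54620412e-01,  5.51296162e-01,
        -1.50881725e+02],
       [-6.55246447e-01, -3.84903065e-01,  6.50001326e-01,
        -8.38899807e+02],
       [-1.83081555e-02, -8.52111491e-01, -5.23039977e-01,
         7.45373371e+02],
       [ 0.00000000e+00,  0.00000000e+00,  0.00000000e+00,
         1.00000000e+00]])}
top {'fov_y': 51.556722319863376, 'cx': 249.92941975942733, 'cy': 191.22922984622272, 'k1': 0.04327713446129589, 'world_from_camera': array([[-1.77190156e-02, -9.95630589e-01,  9.16829714e-02,
         4.46441679e+02],
       [-9.99822996e-01,  1.82241447e-02,  4.67520528e-03,
         4.60555132e+00],
       [-6.32562113e-03, -9.15839031e-02, -9.95777272e-01,
         1.33703364e+03],
       [ 0.00000000e+00,  0.00000000e+00,  0.00000000e+00,
         1.00000000e+00]])}
{'clock': 0.1, 'joints': array([ 1.46161790e+00,  3.85480073e-01,  6.79325506e-03, -4.08091626e-04,
       -1.19402084e+00, -2.58603289e-01]), 'joint_vel': array([0.00036846, 0.00067105, 0.00289127, 0.00021551, 0.00121787,
       0.00186662]), 'joint_efforts': array([-9.67827473e-04, -3.93316376e+01,  1.88931763e+01,  4.19801205e+00,
       -2.53793834e-03,  3.91759542e-06]), 'position': array([224.51937533, 582.73304374, 230.34676615]), 'ee_rot': array([ 9.83125439e-01, -1.82930103e-01, -1.17798457e-04,  9.67158013e-04]), 'contact_force': array([-0.11883931, -0.6743895 ,  0.14607162]), 'wrist_torque': array([-0.01573909, -0.01104182,  0.00740601]), 'gripper_width': 85.21399766826441}
```

View pics/scene0.png

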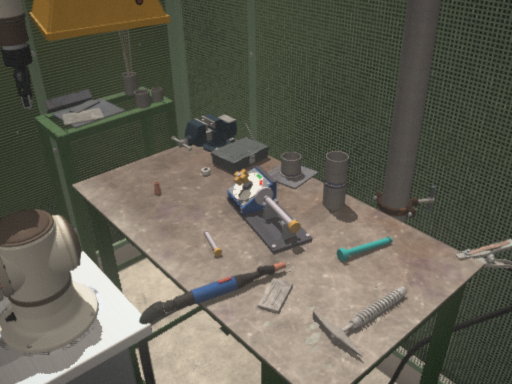

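View pics/top0.png

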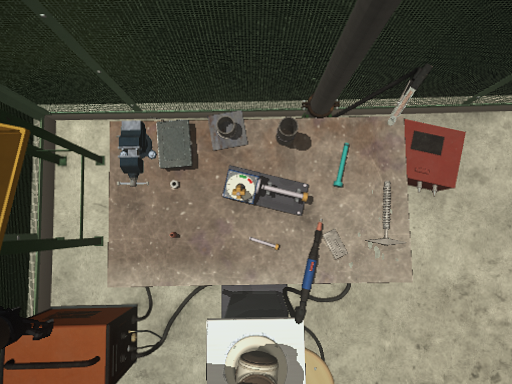

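```bash
python3 - <<'E'
from h import *
t=np.load('top0.npz')['im'];s=np.load('scene0.npz')['im']
cv2.imwrite('pics/c1.png',cv2.resize(t[155:260,210:360,::-1],None,fx=5,fy=5,interpolation=2))
cv2.imwrite('pics/c2.png',cv2.resize(s[155:265,190:320,::-1],None,fx=5,fy=5,interpolation=2))
d=np.load('top0.npz')['d']; P=cloud('top',d)
for n,u,v in [('collar',307,199),('shaft',285,192),('box',226,190),('pipe',288,126),('key',241,188),('table',265,225)]: print(n,P[v,u].round(1))
E
```

```text
collar [ 539.7 -180.5    1.1]
shaft [ 559.7 -102.5   57.7]
box [570.6  88.5  48. ]
pipe [ 778.2 -118.5   50.5]
key [573.2  38.8  77.7]
table [455.1 -37.8  -8.4]
```

View pics/c1.png

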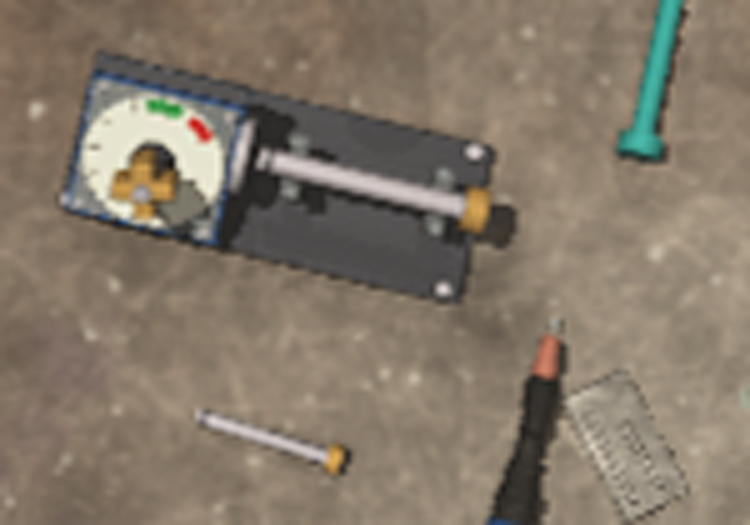

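View pics/c2.png

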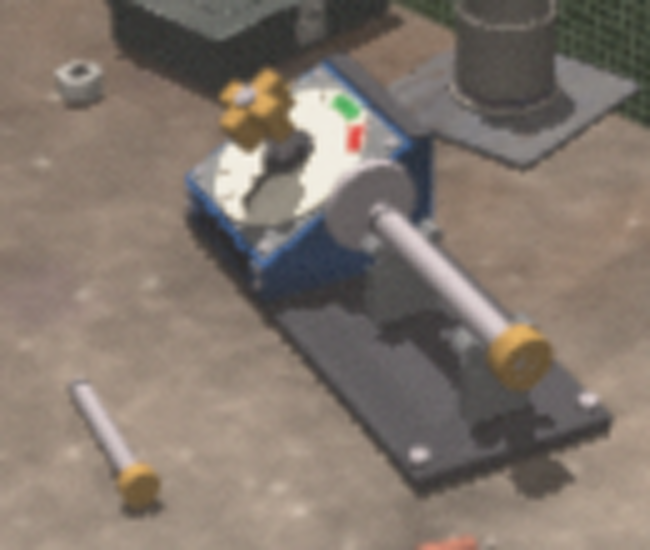

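The crops show three shaft-like things: the one in the rests (top: shaft 262–300,187–197; collar 305,197), a small one (top 250–279,238–247) and a turquoise one (top 343,165). The one meant is in the rests: it isn't turquoise, and it's larger than the small one. Next I'll measure the rotator's pose.

```bash
python3 - <<'E'
from h import *
D=np.load('top0.npz');t=D['im'];P=cloud('top',D['d'])
zt=[P[v-3:v+4,u-3:u+4,2].mean().round(1) for u,v in((180,220),(230,225),(330,200),(200,260),(350,220))]; print('table z depth',zt)
hsv=cv2.cvtColor(t,cv2.COLOR_RGB2HSV)
# base dark mask
g=cv2.cvtColor(t,cv2.COLOR_RGB2GRAY)
print(g[205,285],g[205,240-30],hsv[205,285],hsv[225,265],hsv[197,305],hsv[188,240])
up=cv2.resize(t[155:225,210:330],None,fx=6,fy=6,interpolation=cv2.INTER_CUBIC)
for i in range(0,120,10):
    cv2.line(up,(i*6,0),(i*6,4 if i%50 else 12),(255,255,0)); cv2.putText(up,str(210+i),(i*6,24),0,.35,(255,255,0))
for i in range(0,70,10): cv2.putText(up,str(155+i),(0,i*6+4),0,.35,(255,255,0))
cv2.imwrite('pics/c3.png',up[:,:,::-1])
s=np.load('scene0.npz')['im']
x0,y0=220,160
up=cv2.resize(s[y0:255,x0:320],None,fx=6,fy=6,interpolation=cv2.INTER_CUBIC)
for i in range(0,100,10): cv2.putText(up,str(x0+i),(i*6,12),0,.35,(255,255,0)); cv2.line(up,(i*6,0),(i*6,4),(255,255,0))
for i in range(0,95,10): cv2.putText(up,str(y0+i),(0,i*6+4),0,.35,(255,255,0))
cv2.imwrite('pics/c4.png',up[:,:,::-1])
for n,im in(('top',t),('scene',s)):
    h=cv2.cvtColor(im,cv2.COLOR_RGB2HSV)
    m=((h[...,0]>10)&(h[...,0]<28)&(h[...,1]>140)&(h[...,2]>90)).astype(np.uint8)
    k,l,st,c=cv2.connectedComponentsWithStats(m)
    for i in range(1,k):
        if st[i,4]>12: print(n,st[i],c[i].round(1))
E
```

```text
table z depth [np.float64(-1.0), np.float64(-0.4), np.float64(-1.0), np.float64(26.5), np.float64(26.3)]
75 140 [10 10 77] [ 15  62 153] [ 19 151 206] [ 18 152 129]
top [  0 123  26 108 497] [ 11.2 165.2]
top [  0 133  19   1  19] [  9. 133.]
top [233 185  12  13  71] [238.7 190.9]
top [302 193   6   8  33] [304.8 196.6]
top [ 64 327  41  12 199] [ 89.8 331.6]
top [ 63 350   7   5  13] [ 65.7 352.7]
scene [  31    0  139   41 4100] [94.3 15.9]
```

View pics/c3.png

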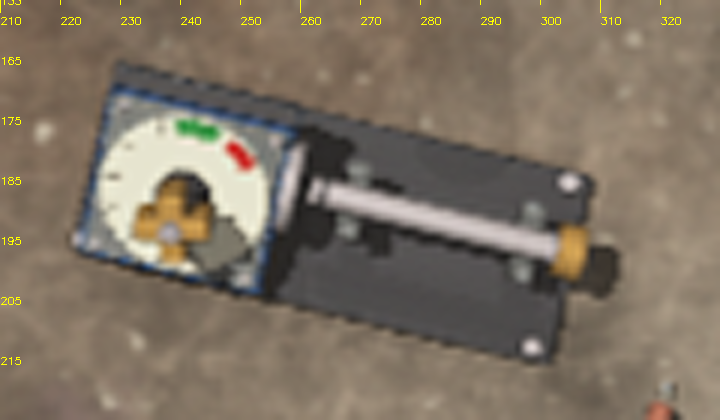

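View pics/c4.png

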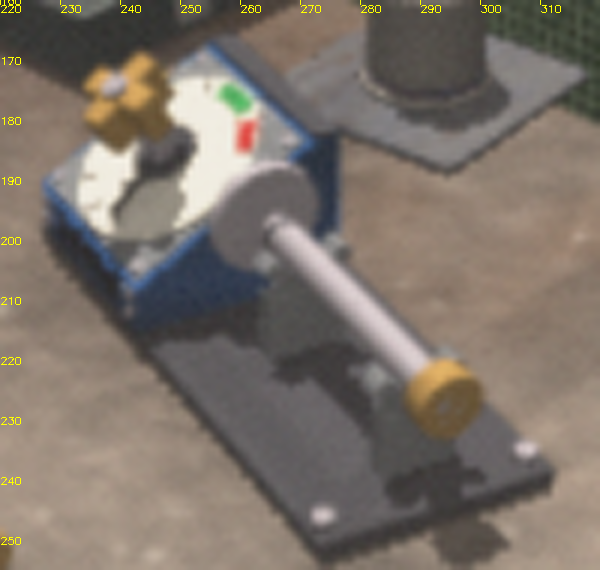

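```bash
python3 - <<'E'
from h import *
c=lambda x,y:(x/6+210-.4,y/6+155-.4)
BL,BR,FR=[plane('top',*c(*q),10) for q in((118,62),(592,177),(551,361))]
print(BL.round(1),BR.round(1),FR.round(1),np.linalg.norm(BL-BR),np.linalg.norm(BR-FR))
w=BL-BR; print('yaw y-axis',np.degrees(np.arctan2(-w[0],w[1])))
w2=BR-FR; print(np.degrees(np.arctan2(w2[1],w2[0])))
print('origin',(BL+FR)/2)
# shaft in top at z=55: plain end & collar centers
A=plane('top',*c(316,191),55); B=plane('top',*c(570,250),55)
print(A.round(1),B.round(1),np.linalg.norm(A-B), np.degrees(np.arctan2(-(A-B)[0],(A-B)[1])))
# two-view: scene collar, plain
s=lambda x,y:(x/6+220-.4,y/6+160-.4)
print('scene',plane('scene',*s(272,224),55).round(1),plane('scene',*s(440,400),55).round(1))
for q in((550,472),(323,545),(208,38)): print(plane('scene',*s(*q),10).round(1))
for n,q in(('top bolts',(c(569,182),c(532,347))),('scene bolts',(s(526,449),s(322,514)))):
    print(n,[plane(n.split()[0],*k,13).round(1) for k in q])
E
```

```text
[658.9  78.9  10. ] [ 589.  -185.1   10. ] [ 486.8 -159.2   10. ] 273.1092538204799 105.43975919335544
yaw y-axis -14.832301175544512
-14.220884287165942
origin [572.88818065 -40.11544345  10.        ]
[579.4 -29.6  55. ] [ 544.9 -165.6   55. ] 140.26333244334586 -14.213767221256512
scene [582.  -23.4  55. ] [ 543.3 -165.2   55. ]
[ 586.  -187.2   10. ]
[ 485.4 -159.8   10. ]
[725.7 184.6  10. ]
top bolts [array([ 586.1, -171.8,   13. ]), array([ 494.7, -148.5,   13. ])]
scene bolts [array([ 587.1, -172.4,   13. ]), array([ 496. , -147.8,   13. ])]
```

```bash
cat >> h.py <<'E'
O=np.array([571.5,-39.6,0.]); RR=R.from_euler('z',-14.4,degrees=True)
def rot(p): return RR.apply(p)+O
def down(yawdeg): # tool x at yaw, z down
    return R.from_euler('z',yawdeg,degrees=True)*R.from_euler('x',180,degrees=True)
def delta(P,Q=None):
    s=arm.read_state(); r=R.from_quat(s['ee_rot']); 
    e=r.inv().apply(np.asarray(P)-s['position']); print('t',round(s['clock'],2),'pos',s['position'].round(1),'need tool mm',e.round(1),'F',s['contact_force'].round(1),'w',round(s['gripper_width'],1))
    if Q is not None:
        w=(r.inv()*Q).as_rotvec(); print('rotvec',w.round(4), 'shift after rot',Q.inv().apply(np.asarray(P)-s['position']).round(1))
    print('j',s['joints'].round(3))
E
python3 - <<'E'
from h import *
print(rot([5,-71,0]))
delta([*rot([5,-71,0])[:2],200],down(-104.4))
E
```

```text
[ 558.68593382 -109.61285388    0.        ]
t 0.1 pos [224.5 582.7 230.3] need tool mm [560.8 525.8  31.4] F [-0.1 -0.7  0.1] w 85.2
rotvec [ 0.0015 -0.0015  1.4542] shift after rot [ 587.5 -495.8   30.3]
j [ 1.462  0.385  0.007 -0.    -1.194 -0.259]
```

>>> drive_tool([
  [[1, 0.033, 0.031, 0, 0, 0, 0], [1, 0.033, 0.031, 0, 0, 0, 0], [1, 0.033, 0.031, 0, 0, 0, 0], [1, 0.033, 0.031, 0, 0, 0, 0], [1, 0.033, 0.031, 0, 0, 0, 0], [1, 0.033, 0.031, 0, 0, 0, 0], [1, 0.033, 0.031, 0, 0, 0, 0], [1, 0.033, 0.031, 0, 0, 0, 0], [1, 0.033, 0.031, 0, 0, 0, 0], [1, 0.033, 0.031, 0, 0, 0, 0], [1, 0.033, 0.031, 0, 0, 0, 0], [1, 0.033, 0.031, 0, 0, 0, 0], [1, 0.033, 0.031, 0, 0, 0, 0], [1, 0.033, 0.031, 0, 0, 0, 0], [1, 0.033, 0.031, 0, 0, 0, 0], [1, 0.033, 0.031, 0, 0, 0, 0]],
])

```text
clock: 1.7
position: [545.7, -92.4, 227.3]
ee_rot: [0.984, -0.178, -0.002, 0.004]
contact_force: [1.3, 0.3, -0.0]
gripper_width: 85.5
```

```bash
python3 - <<'E'
from h import *
delta([*rot([5,-71,0])[:2],200],down(-104.4))
E
```

```text
t 1.7 pos [545.7 -92.4 227.3] need tool mm [18.2 11.4 27.3] F [ 1.3  0.3 -0. ] w 85.5
rotvec [ 0.0096 -0.0046  1.4651] shift after rot [ 13.5 -16.8  27.3]
j [ 0.129  0.269 -0.176  0.008 -1.133  1.081]
```

>>> drive_tool([
  [[1, 0, 0, 0, 0, 0, 0.14], [1, 0, 0, 0, 0, 0, 0.14], [1, 0, 0, 0, 0, 0, 0.14], [1, 0, 0, 0, 0, 0, 0.14], [1, 0, 0, 0, 0, 0, 0.14], [1, 0, 0, 0, 0, 0, 0.14], [1, 0, 0, 0, 0, 0, 0.14], [1, 0, 0, 0, 0, 0, 0.14], [1, 0, 0, 0, 0, 0, 0.14], [1, 0, 0, 0, 0, 0, 0.14], [1, 0, 0, 0, 0, 0, 0.06], [1, 0, 0, 0, 0, 0, 0]],
])

```text
clock: 2.9
position: [543.3, -99.7, 218.9]
ee_rot: [-0.585, 0.811, 0.003, -0.011]
contact_force: [0.3, 0.4, -0.1]
gripper_width: 85.4
```

```bash
python3 - <<'E'
from h import *
delta([*rot([5,-71,0])[:2],200],down(-104.4))
E
```

```text
t 2.9 pos [543.3 -99.7 218.9] need tool mm [  4.3 -18.1  18.7] F [ 0.3  0.4 -0.1] w 85.4
rotvec [ 0.019  -0.0131 -0.0695] shift after rot [  5.8 -17.4  18.9]
j [ 0.115  0.281 -0.179  0.005 -1.133 -0.438]
```

>>> drive_tool([
  [[1, 0.002, -0.009, 0, 0.009, -0.006, -0.03], [1, 0.002, -0.009, 0, 0.009, -0.006, -0.03], [1, 0, 0, 0, 0, 0, -0.01], [1, 0, 0, 0.0, 0, 0, 0]],
])

```text
clock: 3.3
position: [558.5, -108.9, 217.4]
ee_rot: [-0.616, 0.788, 0.001, -0.002]
contact_force: [0.1, -0.9, 0.6]
gripper_width: 85.8
```

```bash
python3 - <<'E'
from h import *
delta([*rot([5,-71,0])[:2],200],down(-104.4))
grab('top','top1');grab('scene','scene1')
s=np.load('scene1.npz')['im'];t=np.load('top1.npz')['im']
cv2.imwrite('pics/s1.png',cv2.resize(s[100:260,190:340,::-1],None,fx=3.5,fy=3.5,interpolation=2))
cv2.imwrite('pics/t1.png',cv2.resize(t[140:260,200:360,::-1],None,fx=4,fy=4,interpolation=2))
E
```

```text
t 3.3 pos [ 558.5 -108.9  217.4] need tool mm [ 0.6 -0.4 17.4] F [ 0.1 -0.9  0.6] w 85.8
rotvec [ 0.0037 -0.0012  0.008 ] shift after rot [ 0.7 -0.3 17.4]
j [ 0.092  0.302 -0.151 -0.    -1.121 -0.335]
```

View pics/s1.png

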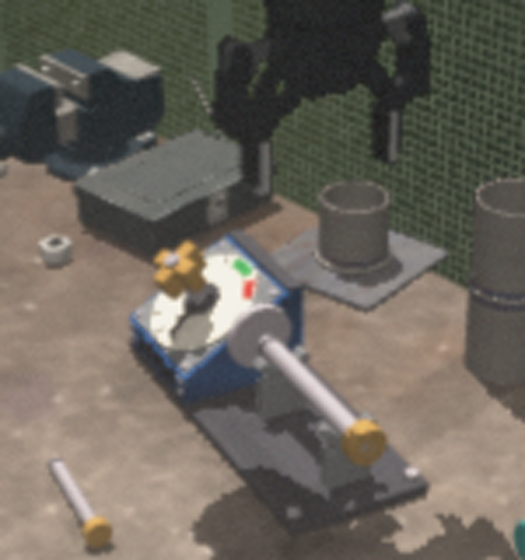

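View pics/t1.png

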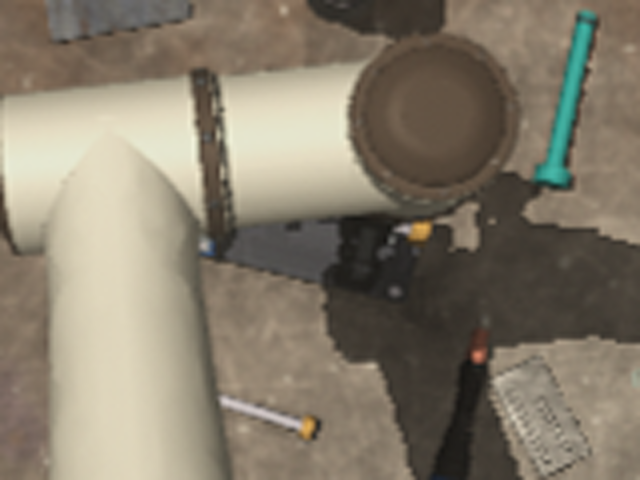

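>>> drive_tool([
  [[1, 0, 0, 0.035, 0, 0, 0.004], [1, 0, 0, 0.035, 0, 0, 0], [1, 0, 0, 0.035, 0, 0, 0], [1, 0, 0, 0.035, 0, 0, 0], [1, 0, 0, 0.025, 0, 0, 0], [1, 0, 0, 0.01, 0, 0, 0], [1, 0, 0, 0, 0, 0, 0]],
])

```text
clock: 4.1
position: [560.1, -107.9, 40.4]
ee_rot: [-0.615, 0.788, -0.002, 0.001]
contact_force: [-0.0, -0.2, 0.7]
gripper_width: 85.3
```

```bash
python3 - <<'E'
from h import *
delta([*rot([5,-71,0])[:2],36],down(-104.4))
E
```

```text
t 4.1 pos [ 560.1 -107.9   40.4] need tool mm [2.  1.  4.4] F [-0.  -0.2  0.7] w 85.3
rotvec [-0.0042  0.0001  0.006 ] shift after rot [2.1 1.  4.4]
j [ 0.094  0.498 -0.359  0.002 -0.71  -0.341]
```

>>> drive_tool([
  [[1, 0.002, 0.001, 0.004, -0.004, 0, 0.006], [1, 0, 0, 0, 0, 0, 0], [0.5, 0, 0, 0, 0, 0, 0], [0.4, 0, 0, 0, 0, 0, 0], [0.3, 0, 0, 0, 0, 0, 0]],
])

```text
clock: 4.6
position: [562.2, -109.5, 41.4]
ee_rot: [-0.613, 0.79, -0.003, 0.004]
contact_force: [0.4, 0.7, 0.4]
gripper_width: 44.1
```

```bash
python3 - <<'E'
from h import *
delta([*rot([5,-71,0])[:2],36],down(-104.4))
grab('scene','scene2')
s=np.load('scene2.npz')['im']
cv2.imwrite('pics/s2.png',cv2.resize(s[140:260,200:330,::-1],None,fx=5,fy=5,interpolation=2))
E
```

```text
t 4.6 pos [ 562.2 -109.5   41.4] need tool mm [1.  3.4 5.4] F [0.4 0.7 0.4] w 44.1
rotvec [-0.0093  0.0026  0.0006] shift after rot [0.9 3.3 5.4]
j [ 0.091  0.498 -0.356  0.001 -0.707 -0.342]
```

View pics/s2.png

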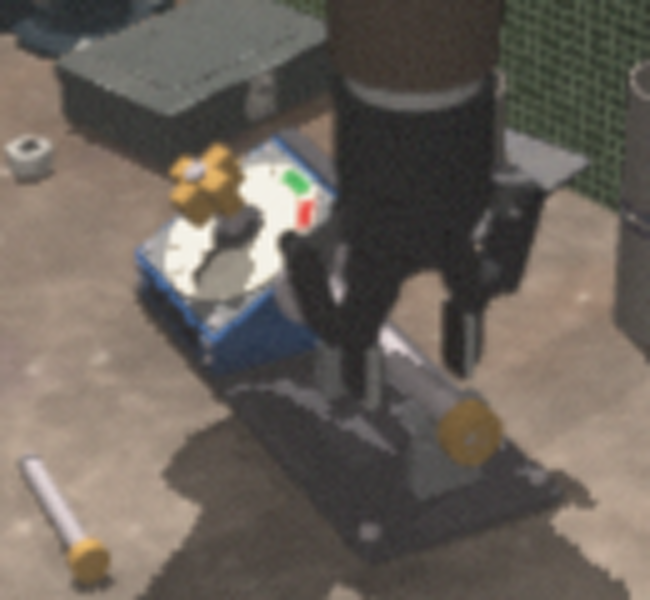

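>>> drive_tool([
  [[0.4, 0.001, 0.003, 0.005, -0.008, 0.002, 0], [0.4, 0, 0, 0, 0, 0, 0]],
])

```text
clock: 4.85
position: [559.0, -109.7, 36.5]
ee_rot: [-0.613, 0.79, -0.0, 0.001]
contact_force: [-0.2, 0.6, -0.6]
gripper_width: 34.1
```

```bash
python3 - <<'E'
from h import *
for i in range(3): delta([*rot([5,-71,0])[:2],36],down(-104.4))
E
```

```text
t 4.85 pos [ 559.  -109.7   36.5] need tool mm [-0.   0.3  0.5] F [-0.2  0.6 -0.6] w 34.1
rotvec [-0.0017  0.0008  0.0005] shift after rot [-0.   0.3  0.5]
j [ 0.09   0.504 -0.361 -0.    -0.704 -0.341]
t 4.85 pos [ 559.  -109.7   36.5] need tool mm [-0.   0.3  0.5] F [-0.2  0.6 -0.6] w 34.1
rotvec [-0.0017  0.0008  0.0005] shift after rot [-0.   0.3  0.5]
j [ 0.09   0.504 -0.361 -0.    -0.704 -0.341]
t 4.85 pos [ 559.  -109.7   36.5] need tool mm [-0.   0.3  0.5] F [-0.2  0.6 -0.6] w 34.1
rotvec [-0.0017  0.0008  0.0005] shift after rot [-0.   0.3  0.5]
j [ 0.09   0.504 -0.361 -0.    -0.704 -0.341]
```

Good. Close gently.

>>> drive_tool([
  [[0.3, 0, 0, 0, 0, 0, 0], [0.25, 0, 0, 0, 0, 0, 0], [0.2, 0, 0, 0, 0, 0, 0], [0.1, 0, 0, 0, 0, 0, 0], [0.0, 0, 0, 0, 0, 0, 0], [0.0, 0, 0, 0, 0, 0, 0], [0.0, 0, 0, 0, 0, 0, 0]],
])

```text
clock: 5.55
position: [559.0, -109.8, 36.3]
ee_rot: [-0.613, 0.79, -0.0, 0.001]
contact_force: [-0.3, 0.9, -0.0]
gripper_width: 14.0
```

```bash
python3 - <<'E'
from h import *
delta([*rot([5,-71,0])[:2],36],down(-104.4))
E
```

```text
t 5.55 pos [ 559.  -109.8   36.3] need tool mm [-0.1  0.4  0.3] F [-0.3  0.9 -0. ] w 14.0
rotvec [-0.0014  0.0006  0.0004] shift after rot [-0.1  0.4  0.3]
j [ 0.09   0.504 -0.361 -0.    -0.704 -0.341]
```

>>> drive_tool([
  [[0.0, 0, 0, 0, 0, 0, 0], [0, 0, 0, 0, 0, 0, 0], [0.0, 0, 0, 0, 0, 0, 0]],
])

```text
clock: 5.85
position: [559.0, -109.8, 36.3]
ee_rot: [-0.613, 0.79, -0.0, 0.001]
contact_force: [0.5, 0.0, -0.5]
gripper_width: 14.2
```

```bash
python3 - <<'E'
from h import *
delta([*rot([5,-71,0])[:2],36],down(-104.4))
E
```

```text
t 5.85 pos [ 559.  -109.8   36.3] need tool mm [-0.1  0.4  0.3] F [ 0.5  0.  -0.5] w 14.2
rotvec [-0.0014  0.0006  0.0005] shift after rot [-0.1  0.4  0.3]
j [ 0.09   0.504 -0.361 -0.    -0.704 -0.341]
```

>>> drive_tool([
  [[0, 0, 0, -0.01, 0, 0, 0], [0, 0, 0, -0.02, 0, 0, 0], [0, 0, 0, -0.03, 0, 0, 0], [0, 0, 0, -0.03, 0, 0, 0], [0, 0, 0, -0.03, 0, 0, 0], [0, 0, 0, -0.03, 0, 0, 0], [0, 0, 0, -0.03, 0, 0, 0], [0, 0, 0, -0.02, 0, 0, 0], [0, 0, 0, 0, 0, 0, 0]],
])

```text
clock: 6.75
position: [553.4, -109.4, 242.3]
ee_rot: [-0.612, 0.791, 0.005, -0.004]
contact_force: [-0.3, 0.5, -2.5]
gripper_width: 14.0
```

```bash
python3 - <<'E'
from h import *
delta([*rot([5,-45,0])[:2],240],down(-104.4))
grab('scene','scene3')
s=np.load('scene3.npz')['im']
cv2.imwrite('pics/s3.png',cv2.resize(s[80:260,190:340,::-1],None,fx=3.3,fy=3.3,interpolation=2))
E
```

```text
t 6.75 pos [ 553.4 -109.4  242.3] need tool mm [-27.1  -5.1   2.2] F [-0.3  0.5 -2.5] w 14.0
rotvec [ 0.0132 -0.0003 -0.002 ] shift after rot [-27.1  -5.2   2.3]
j [ 0.09   0.28  -0.116 -0.004 -1.187 -0.341]
```

View pics/s3.png

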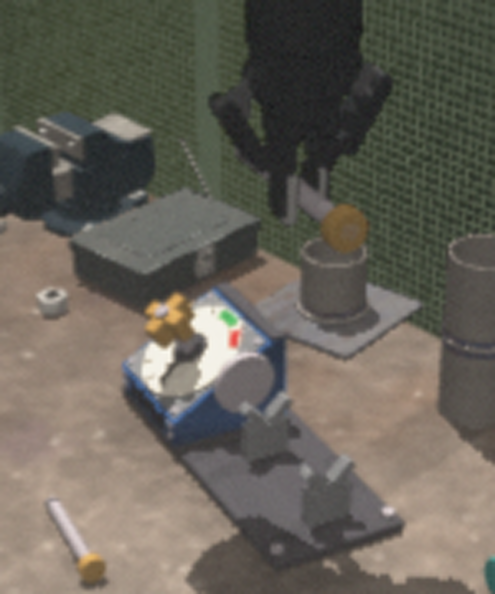

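>>> drive_tool([
  [[0, 0, 0, 0, 0, 0, -0.145], [0, 0, 0, 0, 0, 0, -0.145], [0, 0, 0, 0, 0, 0, -0.145], [0, 0, 0, 0, 0, 0, -0.145], [0, 0, 0, 0, 0, 0, -0.145], [0, 0, 0, 0, 0, 0, -0.145], [0, 0, 0, 0, 0, 0, -0.145], [0, 0, 0, 0, 0, 0, -0.145], [0, 0, 0, 0, 0, 0, -0.145], [0, 0, 0, 0, 0, 0, -0.145], [0, 0, 0, 0, 0, 0, -0.145], [0, 0, 0, 0, 0, 0, -0.145], [0, 0, 0, 0, 0, 0, -0.145], [0, 0, 0, 0, 0, 0, -0.145], [0, 0, 0, 0, 0, 0, -0.145], [0, 0, 0, 0, 0, 0, -0.145], [0, 0, 0, 0, 0, 0, -0.145], [0, 0, 0, 0, 0, 0, -0.145], [0, 0, 0, 0, 0, 0, -0.145], [0, 0, 0, 0, 0, 0, -0.145]],
])

```text
clock: 8.8
position: [522.4, -105.3, 192.9]
ee_rot: [0.832, 0.553, -0.041, -0.037]
contact_force: [0.2, 0.4, -2.5]
gripper_width: 14.2
```

```bash
python3 - <<'E'
from h import *
delta([*rot([5,-45,0])[:2],200],down(75.6))
E
```

```text
t 8.8 pos [ 522.4 -105.3  192.9] need tool mm [ 35.6  30.3 -11.4] F [ 0.2  0.4 -2.5] w 14.2
rotvec [-0.1084  0.019  -0.1464] shift after rot [30.8 36.2 -7.1]
j [ 0.09   0.317 -0.19  -0.028 -1.171  2.666]
```

>>> drive_tool([
  [[0, 0.015, 0.015, -0.005, -0.054, 0.01, -0.073], [0, 0.015, 0.015, -0.005, -0.054, 0.01, -0.073], [0, 0, 0, 0, 0, 0, 0]],
])

```text
clock: 9.1
position: [558.1, -87.6, 192.6]
ee_rot: [0.789, 0.615, -0.004, -0.004]
contact_force: [-0.3, -0.2, -2.3]
gripper_width: 13.9
```

```bash
python3 - <<'E'
from h import *
delta([*rot([5,-45,0])[:2],200],down(75.6))
E
```

```text
t 9.1 pos [558.1 -87.6 192.6] need tool mm [ 4.8  6.  -7.5] F [-0.3 -0.2 -2.3] w 13.9
rotvec [-0.0113  0.0011  0.0052] shift after rot [ 4.8  6.1 -7.4]
j [ 0.129  0.32  -0.191 -0.004 -1.071  2.768]
```

>>> drive_tool([
  [[0, 0.005, 0.006, 0, -0.011, 0.001, 0.005], [0, 0, 0, 0, 0, 0, 0]],
])

```text
clock: 9.3
position: [562.9, -84.1, 189.4]
ee_rot: [0.791, 0.612, -0.003, -0.002]
contact_force: [-0.3, 0.4, -2.9]
gripper_width: 14.2
```

```bash
python3 - <<'E'
from h import *
delta([*rot([5,-45,0])[:2],200],down(75.6))
s=arm.read_state(); r=R.from_quat(s['ee_rot']); print('tool x',r.as_matrix()[:,0].round(4))
x0,y0=200,80
im,_=grab('scene','scene4')
up=cv2.resize(im[y0:240,x0:340],None,fx=4,fy=4,interpolation=cv2.INTER_CUBIC)
for i in range(0,140,10): cv2.putText(up,str(x0+i),(i*4,12),0,.35,(255,255,0)); cv2.line(up,(i*4,0),(i*4,4),(255,255,0))
for i in range(0,160,10): cv2.putText(up,str(y0+i),(0,i*4+4),0,.35,(255,255,0))
cv2.imwrite('pics/s4.png',up[:,:,::-1])
im,_=grab('top','top4')
cv2.imwrite('pics/t4.png',cv2.resize(im[140:260,200:360,::-1],None,fx=4,fy=4,interpolation=2))
E
```

```text
t 9.3 pos [562.9 -84.1 189.4] need tool mm [  0.2   2.2 -10.6] F [-0.3  0.4 -2.9] w 14.2
rotvec [-0.0074  0.0018 -0.003 ] shift after rot [  0.2   2.3 -10.6]
j [ 1.360e-01  3.280e-01 -1.880e-01 -1.000e-03 -1.062e+00  2.752e+00]
tool x [ 0.2516  0.9678 -0.0018]
```

View pics/s4.png

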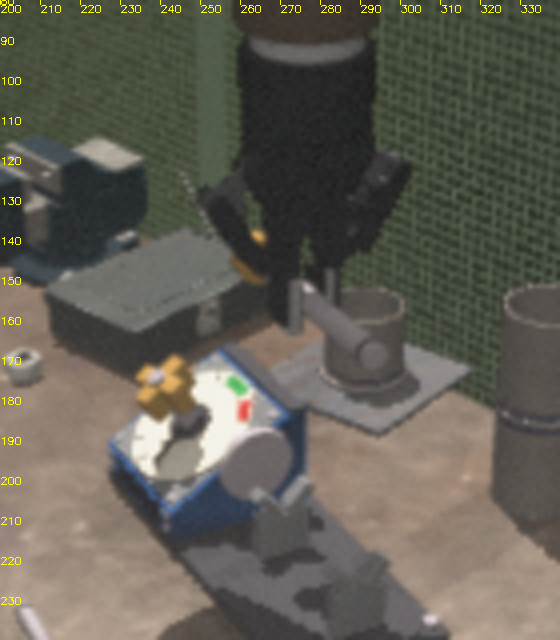

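View pics/t4.png

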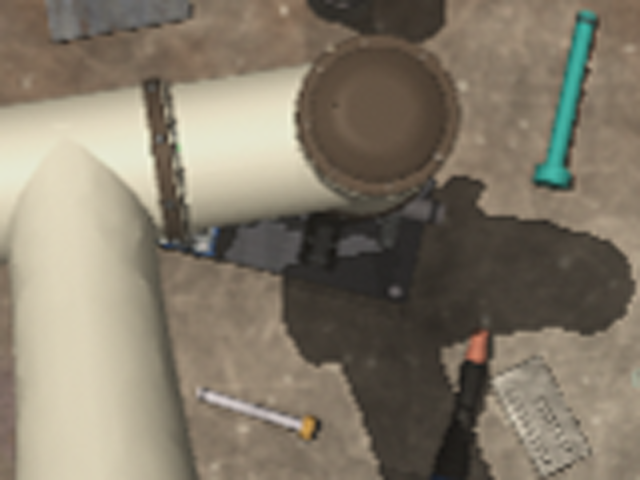

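```bash
python3 - <<'E'
from h import *
P=plane('scene',293.1,167.1,208.4); print(P); T=np.array([562.9,-84.1,208.4]); y=RR.apply([0,1,0])
print('plain end along y rel tcp',(P-T)@y,(P-T)@RR.apply([1,0,0]))
P=plane('scene',294.2,149.1,261.3); T=np.array([553.4,-109.4,261.3]); print('collar outer face rel',(P-T)@y,(P-T)@RR.apply([1,0,0]))
# drive plate and rests visible
for n,q in (('platecen',(256,463)),):
    print(n,[((plane('scene',200+q[0]/4-.4,80+q[1]/4-.4,z)-O)@RR.as_matrix()).round(1) for z in(50,55,60)])
E
```

```text
[ 549.21808372 -154.53639124  208.4       ]
plain end along y rel tcp -71.62605669813861 4.264744470042063
collar outer face rel -59.10056955440102 0.030048784703195833
platecen [array([10.4, 33.9, 50. ]), array([ 6.7, 26.8, 55. ]), array([ 3. , 19.7, 60. ])]
```

```bash
python3 - <<'E'
from h import *
T=np.array([562.9,-84.1,208.4]); y=RR.apply([0,1,0])
for a in (0,3,6,9):
    d=np.cos(np.radians(a))*y-np.array([0,0,np.sin(np.radians(a))])
    print(a,'plain',(proj('scene',T-88*d)).round(1),'collar',proj('scene',T+55*d).round(1),'grasp',proj('scene',T).round(1))
im=np.load('scene4.npz')['im']
x0,y0=245,120
up=cv2.resize(im[y0:180,x0:310],None,fx=10,fy=10,interpolation=cv2.INTER_CUBIC)
for i in range(0,65,5): cv2.putText(up,str(x0+i),(i*10,12),0,.4,(255,255,0)); cv2.line(up,(i*10,0),(i*10,4),(255,255,0))
for i in range(0,60,5): cv2.putText(up,str(y0+i),(0,i*10+4),0,.4,(255,255,0))
cv2.imwrite('pics/s4z.png',up[:,:,::-1])
E
```

```text
0 plain [295.2 170.7] collar [265.  145.4] grasp [275.9 154.5]
3 plain [295.2 168.8] collar [265.  146.4] grasp [275.9 154.5]
6 plain [295.2 166.9] collar [265.  147.5] grasp [275.9 154.5]
9 plain [295.1 165. ] collar [265.1 148.7] grasp [275.9 154.5]
```

View pics/s4z.png

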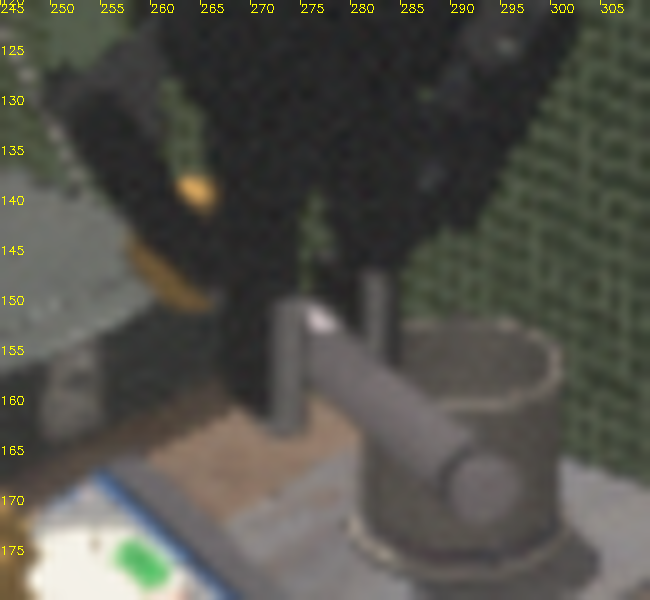

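```bash
python3 - <<'E'
from h import *
s=arm.read_state(); print(s['position'],s['joint_vel'].round(3))
T=s['position'];r=R.from_quat(s['ee_rot'])
for x in(-11,11):
  for yy in (-11,): # finger outer edges: tool y = +-8..14
    for ty in (-15,-8,8,15): print(x,ty,proj('scene',T+r.apply([x,ty,0])).round(1),proj('scene',T+r.apply([x,ty,-38])).round(1))
E
```

```text
[562.39038582 -84.39962159 189.54558183] [-0.003 -0.009  0.007  0.006  0.004  0.005]
-11 -15 [272.4 165.1] [272.6 150.5]
-11 -8 [275.1 164.5] [275.2 149.9]
-11 8 [281.1 163. ] [281.3 148.4]
-11 15 [283.7 162.3] [284.  147.8]
11 -15 [268.  161.2] [268.1 146.7]
11 -8 [270.6 160.6] [270.7 146.1]
11 8 [276.6 159.1] [276.8 144.7]
11 15 [279.1 158.5] [279.4 144.1]
```

```bash
python3 - <<'E'
from h import *
delta([*rot([5,-56,0])[:2],110],down(75.6))
E
```

```text
t 9.4 pos [562.4 -84.4 189.5] need tool mm [-10.2   3.3  79.5] F [-0.4 -0.3 -2.6] w 14.2
rotvec [-0.008   0.0019 -0.003 ] shift after rot [-10.3   2.7  79.5]
j [ 1.350e-01  3.270e-01 -1.890e-01 -1.000e-03 -1.063e+00  2.753e+00]
```

>>> drive_tool([
  [[0, -0.005, 0.001, 0, -0.004, 0.001, -0.001], [0, -0.005, 0.001, 0.02, -0.004, 0.001, -0.001], [0, 0, 0, 0.02, 0, 0, 0], [0, 0, 0, 0.02, 0, 0, 0], [0, 0, 0, 0.01, 0, 0, 0], [0, 0, 0, 0, 0, 0, 0]],
])

```text
clock: 10.0
position: [561.5, -98.0, 118.8]
ee_rot: [0.792, 0.611, 0.001, 0.001]
contact_force: [0.5, -0.6, -1.9]
gripper_width: 13.9
```

```bash
python3 - <<'E'
from h import *
delta([*rot([5,-56,0])[:2],80],down(75.6))
E
```

```text
t 10.0 pos [561.5 -98.  118.8] need tool mm [ 3.   0.  38.8] F [ 0.5 -0.6 -1.9] w 13.9
rotvec [ 0.0029 -0.0005 -0.0047] shift after rot [ 3.   0.2 38.8]
j [ 1.120e-01  3.970e-01 -2.830e-01  1.000e-03 -8.880e-01  2.773e+00]
```

>>> drive_tool([
  [[0, 0.003, 0, 0.015, 0.002, 0, -0.004], [0, 0, 0, 0.015, 0, 0, 0], [0, 0, 0, 0.007, 0, 0, 0], [0, 0, 0, 0, 0, 0, 0]],
])

```text
clock: 10.4
position: [565.3, -95.9, 84.8]
ee_rot: [0.79, 0.613, 0.003, 0.003]
contact_force: [0.2, 0.0, -3.8]
gripper_width: 14.4
```

```bash
python3 - <<'E'
from h import *
im,_=grab('scene','scene5')
delta([*rot([5,-56,0])[:2],80],down(75.6))
x0,y0=225,130
up=cv2.resize(im[y0:230,x0:325],None,fx=8,fy=8,interpolation=cv2.INTER_CUBIC)[:600]
for i in range(0,100,5): cv2.putText(up,str(x0+i),(i*8,12),0,.4,(255,255,0)); cv2.line(up,(i*8,0),(i*8,4),(255,255,0))
for i in range(0,75,5): cv2.putText(up,str(y0+i),(0,i*8+4),0,.4,(255,255,0))
cv2.imwrite('pics/s5.png',up[:,:,::-1])
s=arm.read_state(); T=s['position'];r=R.from_quat(s['ee_rot'])
for ty in (-15,-8): print(ty,proj('scene',T+r.apply([-11,ty,0])).round(1),proj('scene',T+r.apply([-11,ty,-38])).round(1))
for l in(-88,-82,-77,-72,0,52,55,58,61,64,67): print(l,proj('scene',T+r.apply([l,0,-19])).round(1))
E
```

```text
t 10.45 pos [565.8 -95.9  85.4] need tool mm [-0.  -3.5  5.4] F [-0.3 -0.3 -2.2] w 13.8
rotvec [ 0.0091 -0.0018 -0.0001] shift after rot [ 0.  -3.5  5.4]
j [ 1.150e-01  4.400e-01 -3.140e-01  2.000e-03 -8.070e-01  2.774e+00]
-15 [276.6 204.2] [276.6 190.9]
-8 [279.1 203.4] [279.2 190.2]
-88 [298.5 211.7]
-82 [297.2 210.4]
-77 [296.  209.4]
-72 [294.9 208.3]
0 [279.8 193.9]
52 [269.7 184.2]
55 [269.2 183.7]
58 [268.6 183.1]
61 [268.  182.6]
64 [267.5 182.1]
67 [266.9 181.6]
```

View pics/s5.png

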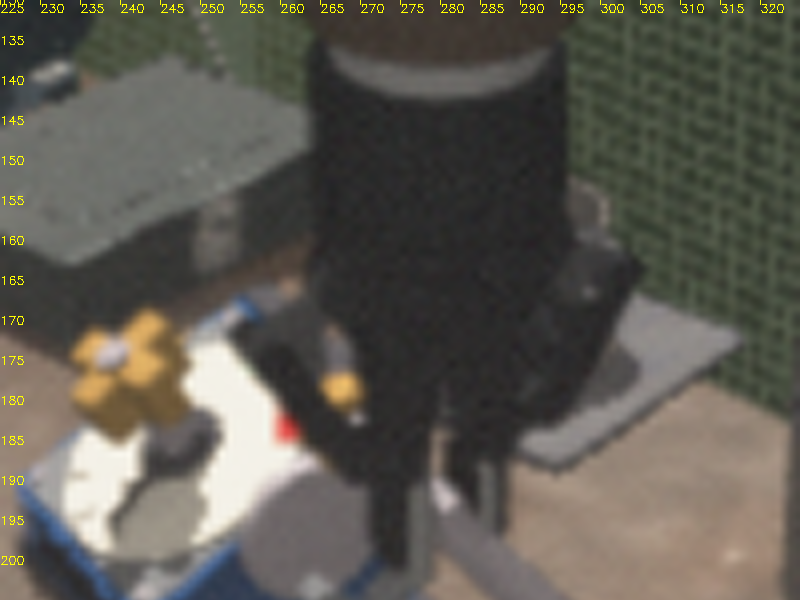

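```bash
python3 - <<'E'
from h import *
im=np.load('scene5.npz')['im']
x0,y0=260,170
up=cv2.resize(im[y0:230,x0:320],None,fx=10,fy=10,interpolation=cv2.INTER_CUBIC)[:600]
for i in range(0,60,5): cv2.putText(up,str(x0+i),(i*10,12),0,.4,(255,255,0)); cv2.line(up,(i*10,0),(i*10,4),(255,255,0))
for i in range(0,60,5): cv2.putText(up,str(y0+i),(0,i*10+4),0,.4,(255,255,0))
cv2.imwrite('pics/s5b.png',up[:,:,::-1])
E
```

```text
(no output)
```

View pics/s5b.png

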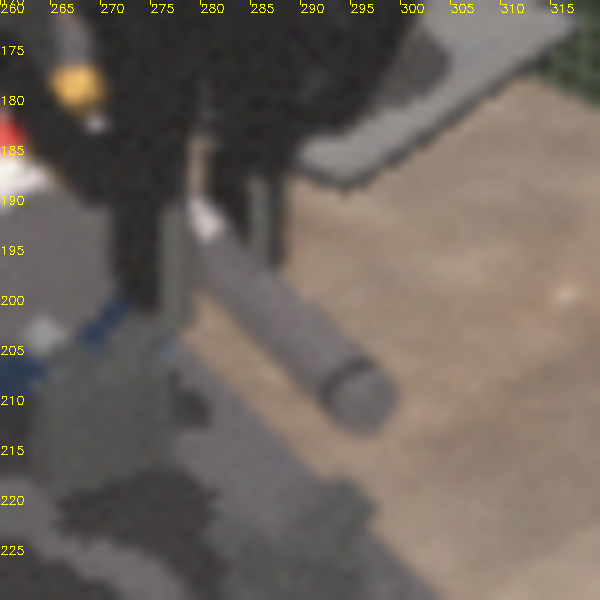

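>>> drive_tool([
  [[0, 0, 0, -0.02, 0, 0, 0], [0, 0, 0, -0.03, 0, 0, 0], [0, 0, 0, -0.03, 0, 0, 0], [0, 0, 0, -0.03, 0, 0, 0], [0, 0, 0, -0.03, 0, 0, 0], [0, 0, 0, -0.02, 0, 0, 0], [0, 0, 0, -0.002, 0, 0, 0.12], [0, 0, 0, -0.002, 0, 0, 0.12], [0, 0, 0, -0.002, 0, 0, 0.12], [0, 0, 0, -0.002, 0, 0, 0.12], [0, 0, 0, -0.002, 0, 0, 0.12], [0, 0, 0, -0.002, 0, 0, 0.12], [0, 0, 0, -0.002, 0, 0, 0.12], [0, 0, 0, -0.002, 0, 0, 0.12], [0, 0, 0, -0.002, 0, 0, 0.12], [0, 0, 0, -0.002, 0, 0, 0.12], [0, 0, 0, -0.002, 0, 0, 0.06], [0, 0, 0, 0, 0, 0, 0], [0, 0, 0, 0, 0, 0, 0]],
])

```text
clock: 12.35
position: [564.1, -97.6, 300.5]
ee_rot: [1.0, 0.004, 0.022, 0.0]
contact_force: [0.6, -0.1, -3.6]
gripper_width: 14.2
```

```bash
python3 - <<'E'
from h import *
im,_=grab('scene','scene6')
s=arm.read_state(); T=s['position'];r=R.from_quat(s['ee_rot']); print(s['clock'],T,r.as_matrix().round(3),s['joint_vel'].round(3))
for a in (-11,11):
  for ty in (-15,-8,8,15): print(a,ty,proj('scene',T+r.apply([a,ty,0])).round(1),proj('scene',T+r.apply([a,ty,-38])).round(1))
for l in(-88,-82,-77,-72,0,45,50,55,60,65,70): print(l,proj('scene',T+r.apply([l,0,-19])).round(1))
c=proj('scene',T).round().astype(int); x0,y0=c[0]-40,c[1]-45;print(x0,y0)
up=cv2.resize(im[y0:y0+60,x0:x0+80],None,fx=10,fy=10,interpolation=cv2.INTER_CUBIC)[:600]
for i in range(0,80,5): cv2.putText(up,str(x0+i),(i*10,12),0,.4,(255,255,0)); cv2.line(up,(i*10,0),(i*10,4),(255,255,0))
for i in range(0,60,5): cv2.putText(up,str(y0+i),(0,i*10+4),0,.4,(255,255,0))
cv2.imwrite('pics/s6.png',up[:,:,::-1])
E
```

```text
12.4 [564.18491258 -97.6550674  300.55861737] [[ 0.999  0.008  0.045]
 [ 0.008 -1.    -0.   ]
 [ 0.045  0.    -0.999]] [-0.001  0.006 -0.002  0.     0.004 -0.003]
-11 -15 [272.5 119.2] [272.  103.5]
-11 -8 [274.7 120.1] [274.2 104.3]
-11 8 [279.7 122.2] [279.3 106.3]
-11 15 [281.9 123.2] [281.5 107.2]
11 -15 [279.6 116.2] [279.2 100.5]
11 -8 [281.8 117. ] [281.4 101.3]
11 8 [286.8 119.1] [286.5 103.3]
11 15 [289. 120.] [288.8 104.1]
-88 [250.6 124.6]
-82 [252.8 123.7]
-77 [254.5 123. ]
-72 [256.3 122.2]
0 [280.6 111.8]
45 [294.9 105.6]
50 [296.4 105. ]
55 [298.  104.3]
60 [299.5 103.7]
65 [301. 103.]
70 [302.5 102.3]
241 75
```

View pics/s6.png

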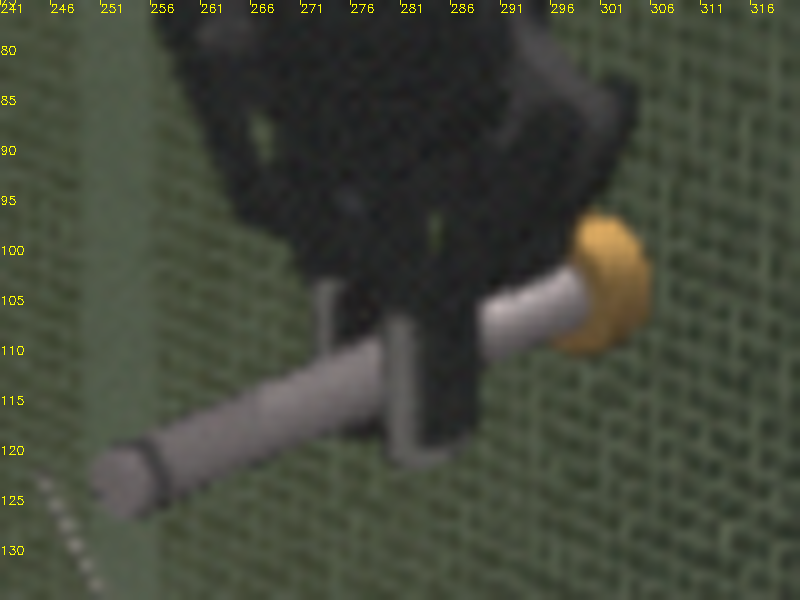

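>>> drive_tool([
  [[0, 0, 0, 0, 0, 0, -0.13], [0, 0, 0, 0, 0, 0, -0.13], [0, 0, 0, 0, 0, 0, -0.13], [0, 0, 0, 0, 0, 0, -0.13], [0, 0, 0, 0, 0, 0, -0.13], [0, 0, 0, 0, 0, 0, -0.13], [0, 0, 0, 0, 0, 0, -0.13], [0, 0, 0, 0, 0, 0, -0.13], [0, 0, 0, 0, 0, 0, -0.13], [0, 0, 0, 0, 0, 0, -0.1], [0, 0, 0, 0, 0, 0, 0]],
])

```text
clock: 13.5
position: [562.9, -97.8, 301.4]
ee_rot: [0.783, 0.621, 0.017, 0.014]
contact_force: [-0.5, 0.9, -3.2]
gripper_width: 13.8
```

```bash
python3 - <<'E'
from h import *
delta([*rot([5,-53,0])[:2],200],down(75.6))
E
```

```text
t 13.5 pos [562.9 -97.8 301.4] need tool mm [  4.5  -5.4 101.3] F [-0.5  0.9 -3.2] w 13.8
rotvec [ 0.0432 -0.0106  0.022 ] shift after rot [  5.5  -1.1 101.4]
j [ 0.114  0.229 -0.042  0.005 -1.256  2.797]
```

>>> drive_tool([
  [[0, 0.005, -0.001, 0, 0.043, -0.011, 0.022], [0, 0, 0, 0.02, 0, 0, 0], [0, 0, 0, 0.035, 0, 0, 0], [0, 0, 0, 0.035, 0, 0, 0], [0, 0, 0, 0.035, 0, 0, 0], [0, 0, 0, 0.035, 0, 0, 0], [0, 0, 0, 0.015, 0, 0, 0], [0, 0, 0, 0, 0, 0, 0]],
])

```text
clock: 14.3
position: [566.0, -93.1, 123.9]
ee_rot: [0.795, 0.607, 0.003, 0.003]
contact_force: [-0.4, 0.3, -2.3]
gripper_width: 14.0
```

```bash
python3 - <<'E'
from h import *
delta([*rot([5,-53,0])[:2],84],down(75.6))
E
```

```text
t 14.3 pos [566.  -93.1 123.9] need tool mm [ 0.1 -3.3 39.9] F [-0.4  0.3 -2.3] w 14.0
rotvec [ 0.0076 -0.0008 -0.0153] shift after rot [ 0.2 -3.  39.9]
j [ 0.12   0.394 -0.273  0.003 -0.896  2.753]
```

>>> drive_tool([
  [[0, 0, -0.003, 0.02, 0.007, 0, -0.015], [0, 0, 0, 0.015, 0, 0, 0], [0, 0, 0, 0, 0, 0, 0]],
])

```text
clock: 14.6
position: [566.1, -92.4, 91.1]
ee_rot: [0.791, 0.612, 0.002, 0.002]
contact_force: [-0.8, 0.5, -2.8]
gripper_width: 14.1
```

```bash
python3 - <<'E'
from h import *
delta([*rot([5.3,-53,0])[:2],60],down(75.6))
E
```

```text
t 14.6 pos [566.1 -92.4  91.1] need tool mm [-0.5 -2.8 31.1] F [-0.8  0.5 -2.8] w 14.1
rotvec [ 0.006  -0.0015 -0.002 ] shift after rot [-0.5 -2.6 31.1]
j [ 1.210e-01  4.340e-01 -3.060e-01  1.000e-03 -8.240e-01  2.767e+00]
```

>>> drive_tool([
  [[0, -0.0005, -0.003, 0.01, 0.006, -0.001, -0.002], [0, 0, -0.001, 0.008, 0, 0, 0], [0, 0, 0, 0, 0, 0, 0]],
])

```text
clock: 14.9
position: [564.5, -91.8, 75.5]
ee_rot: [0.79, 0.613, 0.003, 0.002]
contact_force: [-0.6, 0.7, -2.7]
gripper_width: 14.1
```

```bash
python3 - <<'E'
from h import *
delta([*rot([5.3,-53,0])[:2],60],down(75.6))
E
```

```text
t 14.9 pos [564.5 -91.8  75.5] need tool mm [-0.7 -1.  15.5] F [-0.6  0.7 -2.7] w 14.1
rotvec [ 0.0059 -0.0019 -0.0002] shift after rot [-0.7 -0.9 15.5]
j [ 1.220e-01  4.510e-01 -3.260e-01  1.000e-03 -7.870e-01  2.768e+00]
```

>>> drive_tool([
  [[0, -0.0005, -0.001, 0.008, 0.006, -0.002, 0], [0, 0, -0.001, 0.008, 0, 0, 0], [0, 0, 0, 0, 0, 0, 0]],
])

```text
clock: 15.2
position: [563.2, -91.8, 59.4]
ee_rot: [0.79, 0.613, 0.001, 0.001]
contact_force: [-0.2, 0.6, -3.0]
gripper_width: 13.9
```

```bash
python3 - <<'E'
from h import *
delta([*rot([5.3,-53,0])[:2],45],down(75.6))
im,_=grab('scene','scene7')
x0,y0=240,160
up=cv2.resize(im[y0:230,x0:320],None,fx=9,fy=9,interpolation=cv2.INTER_CUBIC)[:600]
for i in range(0,80,5): cv2.putText(up,str(x0+i),(i*9,12),0,.4,(255,255,0))
for i in range(0,60,5): cv2.putText(up,str(y0+i),(0,i*9+4),0,.4,(255,255,0))
cv2.imwrite('pics/s7.png',up[:,:,::-1])
E
```

```text
t 15.2 pos [563.2 -91.8  59.4] need tool mm [-0.4  0.4 14.4] F [-0.2  0.6 -3. ] w 13.9
rotvec [ 0.0018 -0.0004 -0.0003] shift after rot [-0.4  0.4 14.4]
j [ 0.122  0.473 -0.34   0.    -0.756  2.767]
```

View pics/s7.png

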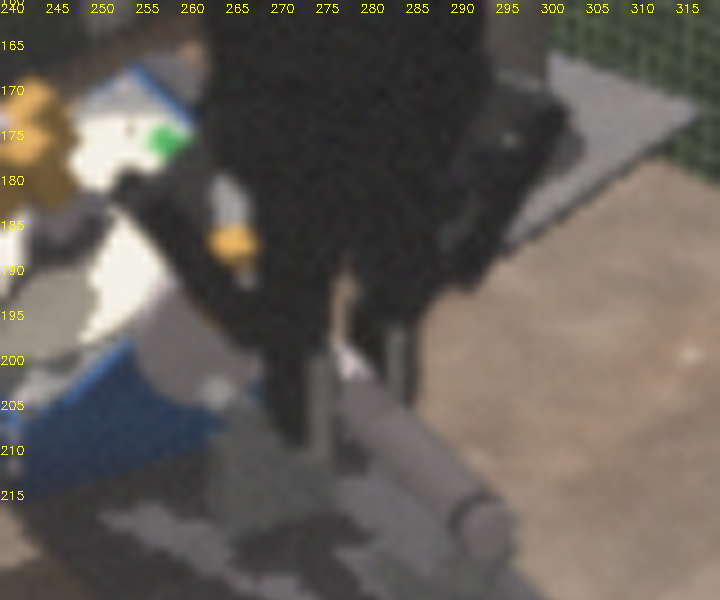

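>>> drive_tool([
  [[0, 0, 0, 0.006, 0.002, 0, 0], [0, 0, 0, 0.004, 0, 0, 0], [0, 0, 0, 0, 0, 0, 0]],
])

```text
clock: 15.55
position: [564.2, -91.8, 49.4]
ee_rot: [0.79, 0.613, 0.001, 0.0]
contact_force: [-0.4, 0.4, -3.4]
gripper_width: 13.9
```

```bash
python3 - <<'E'
from h import *
delta([*rot([5.3,-53,0])[:2],37],down(75.6))
E
```

```text
t 15.55 pos [564.2 -91.8  49.4] need tool mm [-0.6 -0.6 12.4] F [-0.4  0.4 -3.4] w 13.9
rotvec [ 0.0016 -0.0007  0.0002] shift after rot [-0.6 -0.6 12.4]
j [ 0.122  0.488 -0.346 -0.    -0.735  2.769]
```

>>> drive_tool([
  [[0, 0, -0.0005, 0.004, 0.001, 0, 0], [0, 0, 0, 0.003, 0, 0, 0], [0, 0, 0, 0, 0, 0, 0]],
])

```text
clock: 15.85
position: [563.8, -91.7, 41.8]
ee_rot: [0.79, 0.613, 0.001, 0.0]
contact_force: [0.3, -0.3, -3.6]
gripper_width: 14.3
```

```bash
python3 - <<'E'
from h import *
delta([*rot([5.3,-53,0])[:2],37],down(75.6))
E
```

```text
t 15.85 pos [563.8 -91.7  41.8] need tool mm [-0.6 -0.2  4.8] F [ 0.3 -0.3 -3.6] w 14.3
rotvec [ 0.0007 -0.0008  0.0002] shift after rot [-0.6 -0.2  4.8]
j [ 1.220e-01  4.990e-01 -3.520e-01 -1.000e-03 -7.190e-01  2.769e+00]
```

>>> drive_tool([
  [[0, -0.0005, 0, 0.003, 0.001, 0, 0], [0, 0, 0, 0.001, 0, 0, 0], [0, 0, 0, 0, 0, 0, 0]],
])

```text
clock: 16.15
position: [563.8, -92.2, 37.6]
ee_rot: [0.79, 0.613, 0.0, -0.0]
contact_force: [0.4, -0.4, -2.2]
gripper_width: 14.2
```

```bash
python3 - <<'E'
from h import *
delta([*rot([5.3,-53,0])[:2],36.3],down(75.6))
print(arm.read_state()['wrist_torque'])
E
```

```text
t 16.15 pos [563.8 -92.2  37.6] need tool mm [-0.1 -0.4  1.3] F [ 0.4 -0.4 -2.2] w 14.2
rotvec [-0.     -0.0008  0.0003] shift after rot [-0.1 -0.4  1.3]
j [ 1.21e-01  5.05e-01 -3.55e-01 -1.00e-03 -7.11e-01  2.77e+00]
[-0.0837391  -0.01961273  0.0176639 ]
```

>>> drive_tool([
  [[0, 0, 0, 0.001, 0, 0, 0], [0, 0, 0, 0.0005, 0, 0, 0]],
])

```text
clock: 16.35
position: [563.9, -92.2, 36.7]
ee_rot: [0.79, 0.613, 0.0, -0.0]
contact_force: [-1.5, 1.1, 2.2]
gripper_width: 14.1
```

```bash
python3 - <<'E'
from h import *
delta([*rot([5.3,-53,0])[:2],36.3],down(75.6))
print(arm.read_state()['wrist_torque'])
E
```

```text
t 16.35 pos [563.9 -92.2  36.7] need tool mm [-0.1 -0.5  0.4] F [-1.5  1.1  2.2] w 14.1
rotvec [ 0.0003 -0.0007  0.0005] shift after rot [-0.1 -0.5  0.4]
j [ 1.21e-01  5.06e-01 -3.55e-01 -1.00e-03 -7.09e-01  2.77e+00]
[ 0.15274498  0.54445473 -0.06211671]
```

>>> drive_tool([
  [[0, 0, 0, 0.0005, 0, 0, 0], [0, 0, 0, 0.0003, 0, 0, 0]],
])

```text
clock: 16.55
position: [564.0, -92.2, 36.7]
ee_rot: [0.79, 0.613, 0.0, 0.0]
contact_force: [-1.4, -0.1, 0.2]
gripper_width: 13.7
```

```bash
python3 - <<'E'
from h import *
delta([*rot([5.3,-53,0])[:2],36.3],down(75.6))
print(arm.read_state()['wrist_torque'])
E
```

```text
t 16.55 pos [564.  -92.2  36.7] need tool mm [-0.1 -0.5  0.4] F [-1.4 -0.1  0.2] w 13.7
rotvec [ 0.0007 -0.0007  0.0006] shift after rot [-0.1 -0.5  0.4]
j [ 1.21e-01  5.06e-01 -3.56e-01 -1.00e-03 -7.08e-01  2.77e+00]
[0.03657792 0.33574515 0.00587207]
```

>>> drive_tool([
  [[0.2, 0, 0, 0, 0, 0, 0], [0.25, 0, 0, 0, 0, 0, 0], [0.35, 0, 0, 0, 0, 0, 0], [0.5, 0, 0, 0, 0, 0, 0], [0.5, 0, 0, 0, 0, 0, 0], [0.5, 0, 0, -0.01, 0, 0, 0], [0.6, 0, 0, -0.02, 0, 0, 0], [0.6, 0, 0, -0.04, 0, 0, 0], [0.6, 0, 0, -0.04, 0, 0, 0], [0.6, 0, 0, -0.04, 0, 0, 0], [0.6, 0, 0, 0, 0, 0, 0]],
])

```text
clock: 17.65
position: [565.5, -92.9, 195.9]
ee_rot: [0.79, 0.614, 0.002, 0.002]
contact_force: [1.2, 0.2, 0.5]
gripper_width: 51.3
```

```bash
python3 - <<'E'
from h import *
delta([*rot([5.3,-53,0])[:2],36.3],down(75.6))
im,_=grab('scene','scene8')
x0,y0=220,160
up=cv2.resize(im[y0:250,x0:320],None,fx=6.6,fy=6.6,interpolation=cv2.INTER_CUBIC)
for i in range(0,100,5): cv2.putText(up,str(x0+i),(int(i*6.6),12),0,.35,(255,255,0))
for i in range(0,90,5): cv2.putText(up,str(y0+i),(0,int(i*6.6)+4),0,.35,(255,255,0))
cv2.imwrite('pics/s8.png',up[:,:,::-1])
E
```

```text
t 17.65 pos [565.5 -92.9 195.9] need tool mm [ 1.000e-01 -3.000e+00  1.596e+02] F [1.2 0.2 0.5] w 51.3
rotvec [ 0.0055 -0.0001  0.0021] shift after rot [ 1.000e-01 -2.100e+00  1.596e+02]
j [ 1.210e-01  3.220e-01 -1.810e-01  2.000e-03 -1.063e+00  2.770e+00]
```

View pics/s8.png

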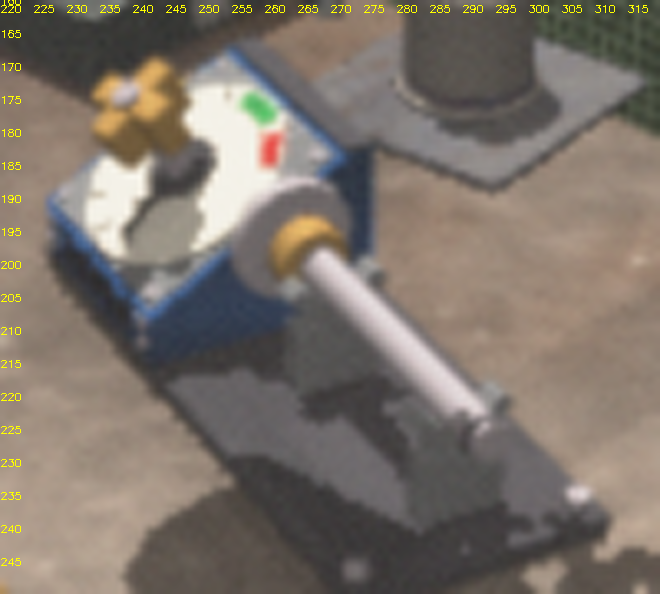

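```bash
python3 - <<'E'
from h import *
def tri(ps):
    A=np.zeros((3,3));b=np.zeros(3);L=[]
    for n,u,v in ps:
        a,bb,T=ray(n,u,v); d=T[:3,:3]@np.array([a,bb,1.]); d/=np.linalg.norm(d); M=np.eye(3)-np.outer(d,d); A+=M;b+=M@T[:3,3];L.append((T[:3,3],M))
    X=np.linalg.solve(A,b); return X,[np.linalg.norm(M@(X-c)) for c,M in L]
for ps in ([('top',237.6,193.3),('scene',238.4,173.9)],):
    X,e=tri(ps); print('keytop',X.round(1),np.round(e,1),'rot',((X-O)@RR.as_matrix()).round(1))
for p in ([-10,80,60],[-28,80,91.2],[-34,80,101.6],[-36,80,104.2]):
    print(p,proj('top',rot(np.array(p,float))).round(1),proj('scene',rot(np.array(p,float))).round(1))
# dial ellipse
for n in('top','scene'):
    im=np.load(n+'0.npz')['im']; h=cv2.cvtColor(im,cv2.COLOR_RGB2HSV)
    m=((h[...,1]<60)&(h[...,2]>200)).astype(np.uint8); 
    sl=(slice(160,210),slice(215,265)) 
    mm=np.zeros_like(m); mm[sl]=m[sl]
    k,l,st,c=cv2.connectedComponentsWithStats(mm); print(n,[(st[i].tolist(),c[i].round(1)) for i in range(1,k) if st[i,4]>20])
    mk=cv2.inRange(h,(40,80,60),(75,255,255)); mk2=np.zeros_like(mk); mk2[sl]=mk[sl]; ys,xs=np.nonzero(mk2); print('green',xs.mean(),ys.mean(),len(xs))
th=np.radians([0,45,90,135,180,225,270,315])
g=np.array([[-10+46*np.cos(t)*.866,80+46*np.sin(t),60+46*np.cos(t)*.5] for t in th]); print(proj('top',rot(g)).round(1)); print(proj('scene',rot(g)).round(1))
print('green r36 ',proj('top',rot(np.array([-10+36*.866,80,60+18]))),proj('scene',rot(np.array([-10+36*.866,80,60+18]))))
E
```

```text
keytop [554.2  48.8 104.4] [0.1 0.1] rot [-38.7  81.4 104.4]
[-10, 80, 60] [240.6 185.9] [248.8 186. ]
[-28, 80, 91.2] [239.  190.4] [242.4 177.5]
[-34, 80, 101.6] [238.4 192. ] [240.3 174.6]
[-36, 80, 104.2] [238.2 192.5] [239.5 173.9]
top [([227, 175, 27, 23, 273], array([238.9, 184.2]))]
green 242.46153846153845 176.07692307692307 13
scene [([248, 173, 17, 25, 195], array([254.6, 183.4])), ([233, 184, 9, 15, 81], array([236.7, 190.2]))]
green 258.72727272727275 175.8181818181818 11
[[243.3 173.1]
 [232.6 174.6]
 [226.8 182.7]
 [229.1 192.5]
 [238.  198.4]
 [248.4 197.1]
 [254.5 189.2]
 [252.4 179.2]]
[[262.  175.1]
 [252.7 173. ]
 [241.5 178.5]
 [234.4 188.3]
 [235.7 197.1]
 [244.8 199.6]
 [256.6 194. ]
 [263.8 183.7]]
green r36  [242.73050886 175.90142628] [259.13359868 177.44802806]
```

```bash
cat > key.py <<'E'
from h import *
n=np.array([-.5,0,.8660254]); up=np.array([.8660254,0,.5]); ry=np.array([0,1,0.])
def onplane(cam,u,v,P0r,nr):
    a,b,T=ray(cam,u,v); d=np.stack([a,b,np.ones_like(a)],-1)@T[:3,:3].T; c=T[:3,3]
    nw=RR.apply(nr); P0=rot(P0r); t=((P0-c)@nw)/(d@nw); X=c+d*t[...,None]; return (X-O)@RR.as_matrix()
def keyang(f,cam,c0=np.array([-30,81,91.3]),draw=None):
    im=np.load(f)['im']; S=6 if draw is None else 12; ctop=c0+12*n
    # rectified view of key top plane: cols = clockwise-right seen facing dial ; right when facing dial with up up
    right=np.cross(up,n) # facing -n, right = up x n ... check
    g=np.linspace(-50,50,501); U,V=np.meshgrid(g,g)
    W=ctop+U[...,None]*right+(-V)[...,None]*up
    p=proj(cam,rot(W.reshape(-1,3))).reshape(501,501,2).astype(np.float32)
    return cv2.remap(im,p[...,0],p[...,1],cv2.INTER_CUBIC)
if __name__=='__main__':
    a=keyang('top0.npz','top'); b=keyang('scene0.npz','scene')
    o=np.hstack([a,b])[:,:, ::-1].copy()
    cv2.imwrite('pics/key0.png',cv2.resize(o,(800,400)))
    print(np.cross(up,n))
    for nm,i in(('t',a),('s',b)):
        h=cv2.cvtColor(i,cv2.COLOR_RGB2HSV); 
        for vmin in(130,150,170):
            m=cv2.inRange(h,(10,100,vmin),(30,255,255)); ys,xs=np.nonzero(m)
            cx,cy=xs.mean(),ys.mean(); z=(xs-cx)+1j*(ys-cy); q=(z**4/np.abs(z+1e-9)**2).sum(); print(nm,vmin,len(xs),((cx-250)/5).round(1),((cy-250)/5).round(1),'ang cw deg',np.degrees(np.angle(q)/4).round(1))
E
python3 key.py
```

```text
[ 0.         -0.99999999  0.        ]
t 130 19494 -0.3 -2.8 ang cw deg -12.5
t 150 15903 -0.6 -1.1 ang cw deg -14.0
t 170 12495 -0.8 -0.1 ang cw deg -14.1
s 130 19809 0.8 -0.6 ang cw deg -15.9
s 150 15977 0.4 -0.6 ang cw deg -14.7
s 170 12038 0.3 -1.2 ang cw deg -14.2
```

View pics/key0.png

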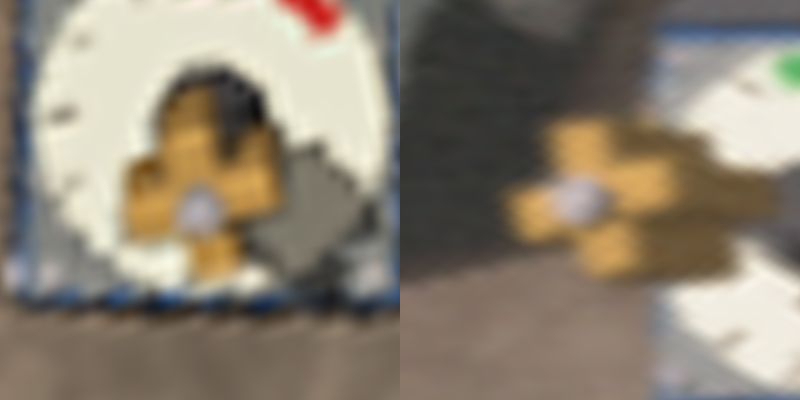

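```bash
cat >> key.py <<'E'
G=np.array([-29.5,81,91.5])
def target(thdeg,off):
    th=np.radians(thdeg); right=np.array([0,-1,0.])
    d=np.cos(th)*up+np.sin(th)*right; z=-n; x=np.cross(d,z)
    return rot(G+off*n), RR*R.from_matrix(np.stack([x,d,z],1))
E
python3 - <<'E'
from key import *
delta(*target(-14.3,83))
im=np.load('scene8.npz')['im']
E
```

```text
t 17.7 pos [563.7 -92.6 193.1] need tool mm [134.4 -76.5  29.6] F [-0.8  0.3  0.3] w 51.2
rotvec [-0.5204 -0.0654 -0.2427] shift after rot [150.2 -45.5 -12.6]
j [ 0.121  0.324 -0.184  0.    -1.062  2.77 ]
```

>>> drive_tool([
  [[0.6, 0, 0, -0.01, -0.104, -0.013, -0.0485], [0.6, 0, 0, 0, -0.104, -0.013, -0.0485], [0.6, 0, 0, 0, -0.104, -0.013, -0.0485], [0.6, 0, 0, 0, -0.104, -0.013, -0.0485], [0.6, 0, 0, 0, -0.104, -0.013, -0.0485], [0.6, 0.03, -0.009, -0.005, 0, 0, 0], [0.6, 0.03, -0.009, -0.005, 0, 0, 0], [0.6, 0.03, -0.009, -0.005, 0, 0, 0], [0.6, 0.03, -0.009, -0.005, 0, 0, 0], [0.6, 0, 0, 0, 0, 0, 0]],
])

```text
clock: 18.7
position: [528.3, 19.2, 188.2]
ee_rot: [0.699, 0.674, 0.114, 0.213]
contact_force: [0.1, -0.1, 0.0]
gripper_width: 51.0
```

```bash
python3 - <<'E'
from key import *
delta(*target(-14.3,83))
E
```

```text
t 18.7 pos [528.3  19.2 188.2] need tool mm [ 39.8 -16.1  14.1] F [ 0.1 -0.1  0. ] w 51.0
rotvec [-0.0424  0.02   -0.027 ] shift after rot [ 39.9 -15.6  14.2]
j [ 0.382  0.075 -0.894  0.975 -0.372  1.842]
```

```bash
python3 - <<'E'
from key import *
D=[(.385,.007,224.5,582.7,230.3),(.269,-.176,545.7,-92.4,227.3),(.302,-.151,558.5,-108.9,217.4),(.498,-.359,560.1,-107.9,40.4),(.504,-.361,559,-109.7,36.5),(.28,-.116,553.4,-109.4,242.3),(.32,-.191,558.1,-87.6,192.6),(.229,-.042,562.9,-97.8,301.4),(.394,-.273,566,-93.1,123.9),(.451,-.326,564.5,-91.8,75.5),(.322,-.181,565.5,-92.9,195.9),(.281,-.179,543.3,-99.7,218.9)]
A=[];b=[]
for q2,q3,x,y,z in D:
    B=q2-q3; r=np.sqrt(x*x+y*y-160**2)
    A.append([1,0,np.sin(q2),np.cos(B),np.sin(B)]);b.append(r)
    A.append([0,1,np.cos(q2),-np.sin(B),np.cos(B)]);b.append(z)
A=np.array(A);b=np.array(b); s,res,rk,sv=np.linalg.lstsq(A,b,rcond=None); print(s.round(1),sv.round(3),(A@s-b).round(1))
st=arm.read_state(); print(st['joints'],st['position'],R.from_quat(st['ee_rot']).as_matrix().round(3))
E
```

```text
[  -2.8 -144.3  582.8  424.3   -9.7] [5.982 4.878 0.46  0.458 0.1  ] [  3.2  -0.    1.   -1.1   1.7   0.4  -1.5   0.3  -0.3   0.4   5.    0.9
   4.    0.4 -12.8  -1.   -2.6  -0.1  -2.2   0.4  -1.6  -0.3   6.   -0.3]
[ 0.3820087   0.075123   -0.89363832  0.9748917  -0.3716147   1.84161559] [528.2928043   19.16327333 188.19329497] [[ 0.067  0.893  0.446]
 [ 0.989 -0.002 -0.145]
 [-0.128  0.451 -0.883]]
```

```bash
cat > kin.py <<'E'
import numpy as np
from scipy.spatial.transform import Rotation as R
from scipy.optimize import least_squares
# C: columns tool axes in frame where x=tool z dir. down frame Ry(90): maps x->-z, z->x, y->y ; tool x world (0,-1,0), tool z world (0,0,-1), y = z cross x
tw=np.stack([[0,-1,0],np.cross([0,0,-1],[0,-1,0]),[0,0,-1]],1).astype(float)
C=R.from_euler('y',90,degrees=True).as_matrix().T@tw
LIM=np.array([[-3.14,3.14],[-1.21,2.06],[-1.07,1.41],[-3.16,2.05],[-2.99,-.16],[-3.1,3.1]])
def ori(q):
    B=q[1]-q[2]
    return (R.from_euler('z',q[0])*R.from_euler('y',B)*R.from_euler('x',-q[3])*R.from_euler('y',-q[4])*R.from_euler('x',-q[5])).as_matrix()@C
def pos(q,p):
    a,h,L1,L2,e,Lt,d=p; B=q[1]-q[2]
    w=np.array([a+L1*np.sin(q[1])+L2*np.cos(B)+e*np.sin(B),d,h+L1*np.cos(q[1])-L2*np.sin(B)+e*np.cos(B)])
    return R.from_euler('z',q[0]).apply(w)+Lt*ori(q)[:,2]
E
python3 - <<'E'
from kin import *
from key import arm
st=arm.read_state(); q=st['joints']; M=R.from_quat(st['ee_rot']).as_matrix()
print(ori(q).round(3)); print(M.round(3))
D=[([.09,.504,-.361,0,-.704,-.341],[559,-109.8,36.3]),
([1.4616,.3855,.0068,-.0004,-1.194,-.2586],[224.52,582.73,230.35]),
([.121,.322,-.181,.002,-1.063,2.77],[565.5,-92.9,195.9]),
([.092,.302,-.151,0,-1.121,-.335],[558.5,-108.9,217.4]),
([.129,.269,-.176,.008,-1.133,1.081],[545.7,-92.4,227.3]),
([.09,.317,-.19,-.028,-1.171,2.666],[522.4,-105.3,192.9]),
([.122,.473,-.34,0,-.756,2.767],[563.2,-91.8,59.4]),
([.12,.394,-.273,.003,-.896,2.753],[566,-93.1,123.9]),
([.114,.229,-.042,.005,-1.256,2.797],[562.9,-97.8,301.4]),
([.115,.281,-.179,.005,-1.133,-.438],[543.3,-99.7,218.9]),
(list(q),list(st['position']))]
f=lambda p: np.concatenate([pos(np.array(a),p)-b for a,b in D])
s=least_squares(f,[0,300,500,450,50,200,-160]); print(s.x.round(1),(s.fun.reshape(-1,3)).round(1)); np.save('kp.npy',s.x)
E
```

```text
[[ 0.067  0.893  0.446]
 [ 0.989 -0.002 -0.145]
 [-0.128  0.451 -0.883]]
[[ 0.067  0.893  0.446]
 [ 0.989 -0.002 -0.145]
 [-0.128  0.451 -0.883]]
[ 123.2  218.6  397.2  321.    42.8  279.4 -153.8] [[  8.9   6.6  34.1]
 [ -7.8 -16.9  -2.1]
 [  1.2   6.3   2.8]
 [  1.1   6.   -1. ]
 [  4.8   6.6  -4.8]
 [  7.2   5.9   6.9]
 [  7.7   6.8  29.6]
 [  5.    6.3  17.1]
 [ -2.5   5.8 -19.8]
 [  4.7   6.9  -2.2]
 [ -3.  -64.4 -60.7]]
```

```bash
cat >> kin.py <<'E'
def pos(q,p):
    a,h,L1,L2,e,Lt,d,d2,e2,b=p; B=q[1]-q[2]
    w=np.array([a+L1*np.sin(q[1]),d,h+L1*np.cos(q[1])])
    F=R.from_euler('y',B); w=w+F.apply([L2,0,e]); F=F*R.from_euler('x',-q[3]); w=w+F.apply([0,d2,e2]); F=F*R.from_euler('y',-q[4]); w=w+F.apply([0,0,b])
    return R.from_euler('z',q[0]).apply(w)+Lt*ori(q)[:,2]
E
cat > fit.py <<'E'
from kin import *
from key import arm
st=arm.read_state(); q=st['joints']
D=[([.09,.504,-.361,0,-.704,-.341],[559,-109.8,36.3]),
([1.4616,.3855,.0068,-.0004,-1.194,-.2586],[224.52,582.73,230.35]),
([.121,.322,-.181,.002,-1.063,2.77],[565.5,-92.9,195.9]),
([.092,.302,-.151,0,-1.121,-.335],[558.5,-108.9,217.4]),
([.129,.269,-.176,.008,-1.133,1.081],[545.7,-92.4,227.3]),
([.09,.317,-.19,-.028,-1.171,2.666],[522.4,-105.3,192.9]),
([.122,.473,-.34,0,-.756,2.767],[563.2,-91.8,59.4]),
([.12,.394,-.273,.003,-.896,2.753],[566,-93.1,123.9]),
([.114,.229,-.042,.005,-1.256,2.797],[562.9,-97.8,301.4]),
([.115,.281,-.179,.005,-1.133,-.438],[543.3,-99.7,218.9]),
(list(q),list(st['position']))]
reg=np.array([0,300,580,430,50,200,-160,0,0,0.])
f=lambda p: np.concatenate([pos(np.array(a),p)-b for a,b in D]+[(p-reg)*.01])
s=least_squares(f,reg); print(s.x.round(1),(s.fun[:-10].reshape(-1,3)).round(1)); np.save('kp.npy',s.x)
E
python3 fit.py
```

```text
[-1.500e+00  1.628e+02  5.648e+02  4.222e+02  4.000e-01  2.996e+02
 -4.000e-01 -1.593e+02 -3.000e-01  1.200e+00] [[ 0.  -0.1  0.1]
 [-0.1  0.1  0.1]
 [-0.2  0.2 -0.2]
 [ 0.2  0.   0.3]
 [ 0.  -0.1 -0.2]
 [-0.1 -0.1 -0.3]
 [-0.1 -0.1 -0.1]
 [ 0.1 -0.2  0. ]
 [-0.1  0.  -0. ]
 [ 0.1  0.3  0.3]
 [ 0.  -0.  -0.1]]
```

```bash
cat > ik.py <<'E'
from kin import *
from key import target
P=np.load('kp.npy')
def ik(p,Q,q0,lim=True):
    M=Q.as_matrix()
    f=lambda q: np.concatenate([(pos(q,P)-p)/10, (R.from_matrix(ori(q).T@M)).as_rotvec()*30])
    lo,hi=LIM.T if lim else (LIM.T*3)
    s=least_squares(f,np.clip(q0,lo+1e-3,hi-1e-3),bounds=(lo,hi)); return s.x,np.abs(s.fun).max()
E
python3 - <<'E'
from ik import *
rng=np.random.default_rng(0)
for off in(83,-17):
  for th in range(-194,200,30):
    th=th-0.3; sols=[]
    for k in range(40):
        q0=rng.uniform(LIM[:,0],LIM[:,1]); q0[:3]=[rng.uniform(-.6,.9),.3,-.3]
        x,e=ik(*target(th,off),q0)
        if e<.05 and not any(np.abs(x-y).max()<.05 for y in sols): sols.append(x)
    print(off,th,[y.round(2).tolist() for y in sols])
E
```

```text
83 -194.3 [[0.26, 0.1, -1.0, 1.53, -0.25, -1.73]]
83 -164.3 [[0.26, 0.1, -1.0, 1.53, -0.25, -2.25]]
83 -134.3 [[0.26, 0.1, -1.0, 1.53, -0.25, -2.78]]
83 -104.3 [[0.26, 0.1, -1.0, 1.53, -0.25, 2.98]]
83 -74.3 [[0.26, 0.1, -1.0, 1.53, -0.25, 2.46]]
83 -44.3 [[0.26, 0.1, -1.0, 1.53, -0.25, 1.94]]
83 -14.3 [[0.26, 0.1, -1.0, 1.53, -0.25, 1.41]]
83 15.7 [[0.26, 0.1, -1.0, 1.53, -0.25, 0.89]]
83 45.7 [[0.26, 0.1, -1.0, 1.53, -0.25, 0.36]]
83 75.7 [[0.26, 0.1, -1.0, 1.53, -0.25, -0.16]]
83 105.7 [[0.26, 0.1, -1.0, 1.53, -0.25, -0.68]]
83 135.7 [[0.26, 0.1, -1.0, 1.53, -0.25, -1.21]]
83 165.7 [[0.26, 0.1, -1.0, 1.53, -0.25, -1.73]]
83 195.7 [[0.26, 0.1, -1.0, 1.53, -0.25, -2.25]]
-17 -194.3 []
-17 -164.3 []
-17 -134.3 []
-17 -104.3 []
-17 -74.3 []
-17 -44.3 []
-17 -14.3 []
-17 15.7 []
-17 45.7 []
-17 75.7 []
-17 105.7 []
-17 135.7 []
-17 165.7 []
-17 195.7 []
```

```bash
python3 - <<'E'
from ik import *
rng=np.random.default_rng(0)
for off in(-17,-12,-5,20,50):
    sols=[]
    for k in range(60):
        q0=rng.uniform(LIM[:,0],LIM[:,1]); q0[:3]=[rng.uniform(-3,3),rng.uniform(-1,2),rng.uniform(-2,1.4)]
        x,e=ik(*target(-14.3,off),q0,False); x[[0,3,4,5]]=(x[[0,3,4,5]]+np.pi)%(2*np.pi)-np.pi
        if e<.05 and not any(np.abs(x-y).max()<.05 for y in sols): sols.append(x)
    print(off,[y.round(2).tolist() for y in sols])
E
```

```text
-17 [[-0.12, 2.03, -2.26, -2.53, 3.03, 0.74], [-0.17, 0.33, -0.58, -2.86, 0.15, -0.1], [3.01, -2.02, -0.87, 0.55, 3.03, 0.69], [2.96, -2.0, -0.76, 0.18, 2.94, 0.36], [2.98, -0.32, -2.31, -0.41, -0.12, 0.58], [0.21, 2.08, -2.15, -1.51, 2.92, 1.48], [-2.92, -2.08, -1.0, 1.67, 2.91, 1.51], [-2.67, -2.03, -0.44, -2.44, -2.6, -2.92], [2.97, -0.33, -2.56, 0.28, 0.14, -0.1], [0.48, 2.03, 3.57, 0.69, -2.59, -2.93]]
-12 [[-0.14, 2.01, -2.28, -2.62, 3.03, 0.67], [2.96, -1.99, -0.77, 0.2, 2.97, 0.39], [2.99, -2.0, -0.85, 0.46, 3.03, 0.62], [0.48, 2.02, -2.71, 0.7, -2.6, -2.92], [-2.9, -2.06, -1.0, 1.73, 2.9, 1.55], [-0.18, 1.99, -2.39, -2.95, 2.95, 0.37], [-0.15, 0.32, -0.84, 2.69, -0.12, 0.61]]
-5 [[-0.16, 1.98, -2.32, -2.76, 3.02, 0.55], [-2.66, -2.01, -0.43, -2.42, -2.61, -2.9], [2.97, -1.98, -0.8, 0.29, 3.01, 0.47], [-0.17, 0.3, -0.59, -2.89, 0.16, -0.07], [-2.87, -2.05, -1.0, 1.8, 2.88, 1.59], [-2.66, 4.27, -0.43, -2.42, -2.61, -2.9], [0.26, 2.05, -2.15, -1.37, 2.89, 1.57], [-0.17, 1.98, -2.37, -2.89, 2.98, 0.43], [-0.17, 1.98, 3.92, -2.89, 2.98, 0.43], [0.48, 2.01, -2.72, 0.72, -2.61, -2.91]]
20 [[-2.66, -1.96, -0.42, -2.37, -2.64, -2.85], [-0.17, 0.25, -0.61, -2.94, 0.19, -0.02], [-2.78, -1.99, -0.99, 1.98, 2.82, 1.71]]
50 [[-2.65, -1.9, -0.4, -2.3, -2.67, -2.79], [0.5, 1.9, -2.75, 0.83, -2.66, -2.8], [-2.71, -1.91, -0.97, 2.13, 2.76, 1.8], [0.43, 1.92, -2.17, -1.03, 2.77, 1.78], [0.04, 0.17, -0.97, 2.06, -0.16, 1.08], [-0.17, 0.18, -0.63, -2.98, 0.24, 0.03]]
```

```bash
python3 - <<'E'
from ik import *
from key import rot,RR,n
from key import G
rng=np.random.default_rng(0)
lo,hi=LIM.T+np.array([[.03],[-.03]])
from key import up
right=np.array([0,-1,0.])
for off in(-17,-13,-8,-4):
  best={}
  # pads centre fixed: grasp pt Gp = G+(off+19)n fixed; TCP= Gp - ... tool z
  gp=rot(G+(off+19)*n); nz=-RR.apply(n)
  for k in range(80):
    q0=rng.uniform(lo,hi); q0[:3]=[rng.uniform(-.6,.9),.3,-.5]; q0[5]=0
    def f(q):
        M=ori(q); g=pos(q,P)-19*M[:,2]
        return np.concatenate([(g-gp)*1,(M[:,2]-nz)*20])
    s=least_squares(f,q0,bounds=(lo,hi))
    M=ori(s.x); g=pos(s.x,P)-19*M[:,2]
    if np.linalg.norm(g-gp)<2:
        dv=RR.inv().apply(M[:,2]-nz); key=tuple(s.x[[0,3,4]].round(1)); 
        best[key]=(np.degrees(np.arccos(M[:,2]@nz)),np.linalg.norm(g-gp),s.x.round(2),[round(float(dv@up),3),round(float(dv@right),3)])
  print(off); 
  for b in sorted(best.values(),key=lambda t:t[0])[:4]: print('  ',b[0].round(1),b[1].round(1),b[2].tolist(),b[3])
E
```

```text
-17
   5.1 0.1 [0.05, 0.32, -0.92, 2.02, -0.21, 3.07] [-0.069, 0.057]
   7.5 0.1 [-0.2, 0.34, -0.77, -3.13, -0.19, 2.07] [0.126, -0.031]
-13
   4.9 0.1 [0.05, 0.32, -0.92, 2.02, -0.2, 1.14] [-0.065, 0.054]
   7.7 0.1 [-0.2, 0.33, -0.78, -3.13, -0.19, 3.07] [0.131, -0.031]
-8
   4.5 0.1 [0.05, 0.3, -0.93, 2.02, -0.2, 2.45] [-0.061, 0.05]
   8.1 0.1 [-0.2, 0.32, -0.78, -3.13, -0.19, 0.77] [0.137, -0.031]
-4
   4.2 0.1 [0.05, 0.29, -0.93, 2.02, -0.2, -1.96] [-0.057, 0.047]
   8.4 0.1 [-0.2, 0.31, -0.79, -3.13, -0.19, -3.07] [0.142, -0.032]
```

```bash
cat >> key.py <<'E'
def target2(thdeg,back,du,dr,G0=None):
    """tool z tilted by du (along up) dr (along right); grasp point at G + back*(-z)"""
    g=G if G0 is None else G0
    right=np.array([0,-1,0.]); z=-n+du*up+dr*right; z/=np.linalg.norm(z)
    th=np.radians(thdeg); d=np.cos(th)*up+np.sin(th)*right; d-=z*(d@z); d/=np.linalg.norm(d)
    return rot(g+z*(19-back)), RR*R.from_matrix(np.stack([np.cross(d,z),d,z],1))
E
python3 - <<'E'
from ik import *
from key import target2
for du in(-.06,-.1,-.14):
  for dr in(0,.05,.1,.15):
    out=[]
    q=np.array([.38,.075,-.89,.97,-.37,1.84])
    for back in(83,50,25,2):
        q,e=ik(*target2(-14.3,back,du,dr),q); out.append((q.round(2).tolist(),round(e,2)))
    print(du,dr,np.degrees(np.hypot(du,dr)).round(1),out[0],out[2],out[3])
E
```

```text
-0.06 0 3.4 ([0.33, 0.15, -0.94, 1.25, -0.26, 1.62], np.float64(0.0)) ([0.04, 0.27, -0.93, 2.01, -0.16, 1.11], np.float64(0.46)) ([0.03, 0.32, -0.91, 2.05, -0.16, 1.08], np.float64(0.77))
-0.06 0.05 4.5 ([0.4, 0.16, -0.92, 1.17, -0.34, 1.64], np.float64(0.0)) ([0.11, 0.27, -0.94, 1.86, -0.22, 1.19], np.float64(0.0)) ([0.04, 0.32, -0.91, 2.05, -0.2, 1.06], np.float64(0.16))
-0.06 0.1 6.7 ([0.45, 0.18, -0.89, 1.11, -0.42, 1.65], np.float64(0.0)) ([0.21, 0.28, -0.93, 1.65, -0.29, 1.3], np.float64(0.0)) ([0.12, 0.33, -0.92, 1.88, -0.27, 1.15], np.float64(0.0))
-0.06 0.15 9.3 ([0.49, 0.2, -0.87, 1.06, -0.49, 1.65], np.float64(0.0)) ([0.3, 0.3, -0.92, 1.5, -0.37, 1.36], np.float64(0.0)) ([0.21, 0.34, -0.92, 1.7, -0.34, 1.24], np.float64(0.0))
-0.1 0 5.7 ([0.42, 0.16, -0.87, 0.94, -0.32, 1.86], np.float64(0.0)) ([0.13, 0.27, -0.93, 1.7, -0.16, 1.34], np.float64(0.15)) ([0.07, 0.32, -0.91, 1.91, -0.16, 1.19], np.float64(0.68))
-0.1 0.05 6.4 ([0.45, 0.17, -0.86, 0.93, -0.39, 1.83], np.float64(0.0)) ([0.21, 0.28, -0.92, 1.54, -0.23, 1.42], np.float64(0.0)) ([0.1, 0.32, -0.92, 1.84, -0.2, 1.21]
[... 433 characters left out ...]
 2.05], np.float64(0.0)) ([0.26, 0.28, -0.9, 1.29, -0.19, 1.63], np.float64(0.0)) ([0.16, 0.32, -0.91, 1.56, -0.16, 1.44], np.float64(0.27))
-0.14 0.05 8.5 ([0.49, 0.19, -0.79, 0.74, -0.44, 1.99], np.float64(0.0)) ([0.32, 0.29, -0.88, 1.18, -0.27, 1.67], np.float64(0.0)) ([0.21, 0.33, -0.9, 1.5, -0.21, 1.45], np.float64(0.0))
-0.14 0.1 9.9 ([0.51, 0.2, -0.77, 0.76, -0.5, 1.94], np.float64(0.0)) ([0.37, 0.3, -0.86, 1.12, -0.34, 1.69], np.float64(0.0)) ([0.28, 0.34, -0.88, 1.35, -0.28, 1.52], np.float64(0.0))
-0.14 0.15 11.8 ([0.54, 0.22, -0.76, 0.77, -0.56, 1.9], np.float64(0.0)) ([0.41, 0.31, -0.84, 1.07, -0.4, 1.69], np.float64(0.0)) ([0.34, 0.35, -0.86, 1.25, -0.35, 1.56], np.float64(0.0))
```

```bash
python3 - <<'E'
from ik import *
from key import *
T=target2(-14.3,70,-.07,.09)
delta(*T)
q=np.array([.38,.075,-.89,.97,-.37,1.84])
for b in (70,40,20,0): q,e=ik(*target2(-14.3,b,-.07,.09),q); print(b,q.round(3),e.round(3))
E
```

```text
t 18.7 pos [528.3  19.2 188.2] need tool mm [ 44.1 -10.3  46.1] F [ 0.1 -0.1  0. ] w 51.0
rotvec [ 0.0462 -0.0509 -0.0232] shift after rot [46.6 -7.1 44.2]
j [ 0.382  0.075 -0.894  0.975 -0.372  1.842]
70 [ 0.408  0.201 -0.901  1.166 -0.377  1.621] 0.0
40 [ 0.284  0.254 -0.928  1.457 -0.306  1.431] 0.0
20 [ 0.195  0.292 -0.93   1.676 -0.274  1.29 ] 0.0
0 [ 0.113  0.333 -0.92   1.883 -0.254  1.156] 0.0
```

>>> drive_tool([
  [[0.8, 0, 0, 0, 0.046, -0.051, -0.023], [0.8, 0.023, -0.004, 0, 0, 0, 0], [0.8, 0.023, -0.003, 0.015, 0, 0, 0], [0.8, 0, 0, 0.01, 0, 0, 0], [0.8, 0, 0, 0, 0, 0, 0]],
])

```text
clock: 19.2
position: [532.8, 59.4, 151.4]
ee_rot: [0.699, 0.679, 0.074, 0.214]
contact_force: [-0.3, 0.4, 0.2]
gripper_width: 68.3
```

```bash
python3 - <<'E'
from key import *
delta(*target2(-14.3,50,-.07,.09))
E
```

```text
t 19.2 pos [532.8  59.4 151.4] need tool mm [ 0.2  3.4 37.3] F [-0.3  0.4  0.2] w 68.3
rotvec [-0.0066  0.0031  0.0009] shift after rot [ 0.1  3.1 37.3]
j [ 0.472  0.171 -0.88   1.02  -0.431  1.716]
```

>>> drive_tool([
  [[0.8, 0, 0.003, 0.02, -0.006, 0.003, 0], [0.8, 0, 0, 0.02, 0, 0, 0], [0.8, 0, 0, 0.01, 0, 0, 0], [0.8, 0, 0, 0, 0, 0, 0]],
])

```text
clock: 19.6
position: [556.7, 48.3, 107.6]
ee_rot: [0.699, 0.678, 0.078, 0.215]
contact_force: [-0.6, -0.3, 0.1]
gripper_width: 68.3
```

```bash
python3 - <<'E'
from key import *
im,_=grab('scene','scene9')
delta(*target2(-14.3,30,-.07,.09))
x0,y0=215,130
up_=cv2.resize(im[y0:220,x0:315],None,fx=6.6,fy=6.6,interpolation=cv2.INTER_CUBIC)
cv2.imwrite('pics/s9.png',up_[:,:,::-1])
im,_=grab('top','top9')
cv2.imwrite('pics/t9.png',cv2.resize(im[140:260,200:360,::-1],None,fx=4,fy=4,interpolation=2))
E
```

```text
t 19.65 pos [556.8  48.6 108.3] need tool mm [ 1.2 -1.1  7. ] F [ 0.6  0.  -0.4] w 68.6
rotvec [ 0.0011 -0.0003 -0.0021] shift after rot [ 1.2 -1.1  7. ]
j [ 0.265  0.259 -0.93   1.498 -0.298  1.406]
```

View pics/s9.png

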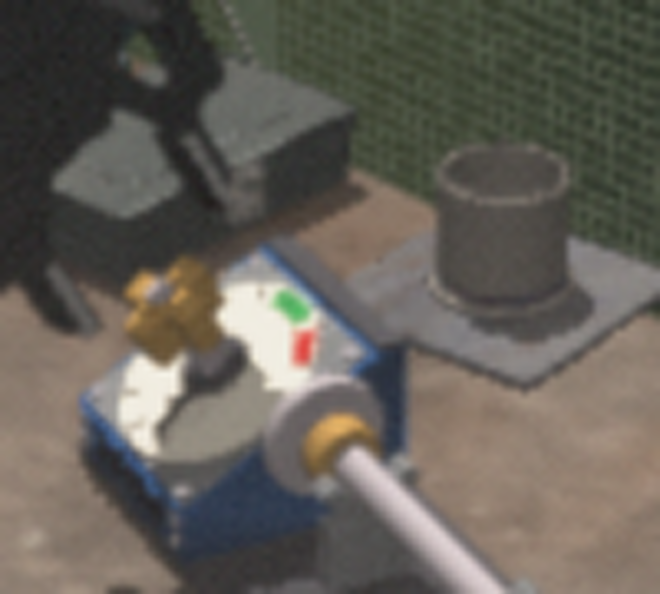

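View pics/t9.png

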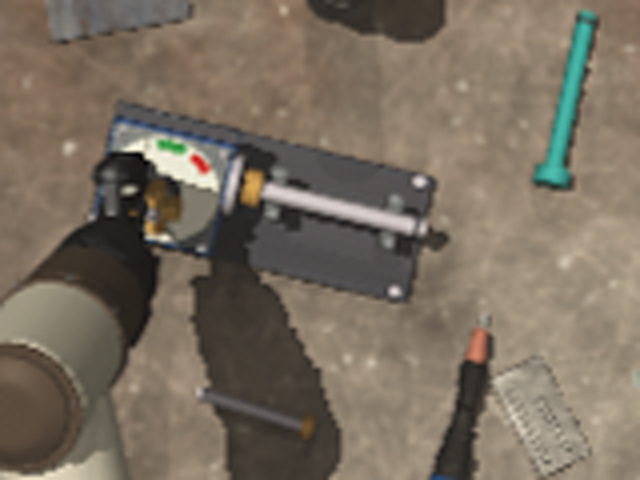

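```bash
python3 - <<'E'
from key import *
s=arm.read_state();T=s['position'];r=R.from_quat(s['ee_rot'])
for ty in(-34,0,34): print(proj('scene',T+r.apply([0,ty,-9])).round(1),proj('top',T+r.apply([0,ty,-9])).round(1))
t=np.load('top9.npz')['im']
x0,y0=215,165
u=cv2.resize(t[y0:215,x0:315],None,fx=8,fy=8,interpolation=cv2.INTER_CUBIC)
for i in range(0,100,5): cv2.putText(u,str(x0+i),(i*8,10),0,.35,(255,255,0))
for i in range(0,50,5): cv2.putText(u,str(y0+i),(0,i*8+4),0,.35,(255,255,0))
cv2.imwrite('pics/t9z.png',u[:,:,::-1])
E
```

```text
[228.4 178.3] [237.2 203.6]
[237.4 169.5] [236.8 193.2]
[246.3 160.9] [236.3 182.7]
```

View pics/t9z.png

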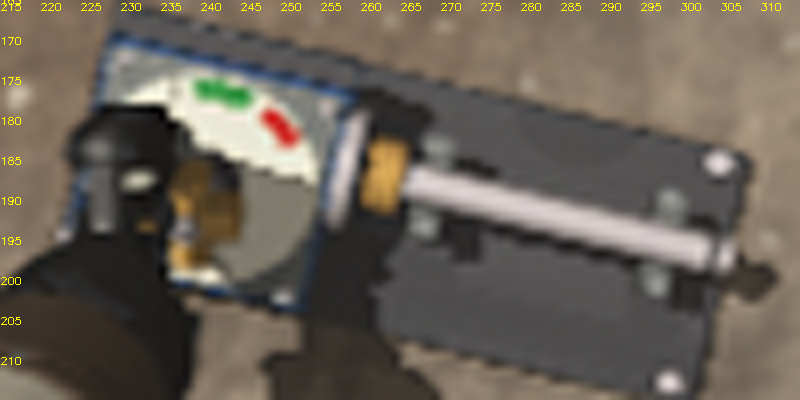

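>>> drive_tool([
  [[0.8, 0.001, -0.001, 0.008, 0.001, 0, -0.002], [0.8, 0, 0, 0.008, 0, 0, 0], [0.8, 0, 0, 0, 0, 0, 0]],
])

```text
clock: 20.0
position: [564.0, 48.2, 97.4]
ee_rot: [0.697, 0.678, 0.081, 0.217]
contact_force: [-0.1, 0.1, 0.4]
gripper_width: 68.4
```

```bash
python3 - <<'E'
from key import *
delta(*target2(-14.3,2,-.07,.09))
E
```

```text
t 20.0 pos [564.   48.2  97.4] need tool mm [-1.  -3.4 22.3] F [-0.1  0.1  0.4] w 68.4
rotvec [ 0.0074 -0.0023 -0.0007] shift after rot [-0.9 -3.2 22.3]
j [ 0.2    0.284 -0.93   1.67  -0.274  1.294]
```

>>> drive_tool([
  [[0.8, -0.001, -0.003, 0.008, 0.007, -0.002, 0], [0.8, 0, 0, 0.008, 0, 0, 0], [0.8, 0, 0, 0.003, 0, 0, 0], [0.8, 0, 0, 0, 0, 0, 0]],
])

```text
clock: 20.4
position: [570.6, 44.7, 83.7]
ee_rot: [0.698, 0.678, 0.081, 0.218]
contact_force: [-0.3, -0.7, 0.4]
gripper_width: 68.8
```

```bash
python3 - <<'E'
from key import *
delta(*target2(-14.3,2,-.07,.09))
E
```

```text
t 20.4 pos [570.6  44.7  83.7] need tool mm [-0.5 -3.7  6.7] F [-0.3 -0.7  0.4] w 68.8
rotvec [ 0.0078 -0.001  -0.0013] shift after rot [-0.5 -3.7  6.7]
j [ 0.135  0.316 -0.923  1.832 -0.259  1.188]
```

>>> drive_tool([
  [[0.8, -0.0005, -0.004, 0.005, 0.008, -0.001, -0.001], [0.8, 0, 0, 0.001, 0, 0, 0], [0.8, 0, 0, 0, 0, 0, 0]],
])

```text
clock: 20.7
position: [569.6, 43.6, 77.8]
ee_rot: [0.698, 0.678, 0.078, 0.216]
contact_force: [0.2, -0.6, 0.7]
gripper_width: 68.5
```

```bash
python3 - <<'E'
from key import *
delta(*target2(-14.3,2,-.07,.09))
E
```

```text
t 20.7 pos [569.6  43.6  77.8] need tool mm [-0.5 -0.4  1.7] F [ 0.2 -0.6  0.7] w 68.5
rotvec [ 0.0016 -0.0004 -0.0001] shift after rot [-0.5 -0.4  1.7]
j [ 0.122  0.325 -0.924  1.864 -0.256  1.167]
```

>>> drive_tool([
  [[0.65, 0, 0, 0, 0, 0, 0], [0.55, 0, 0, 0, 0, 0, 0], [0.5, 0, 0, 0, 0, 0, 0], [0.45, 0, 0, 0, 0, 0, 0], [0.4, 0, 0, 0, 0, 0, 0], [0.3, 0, 0, 0, 0, 0, 0], [0.2, 0, 0, 0, 0, 0, 0], [0.0, 0, 0, 0, 0, 0, 0], [0.0, 0, 0, 0, 0, 0, 0]],
])

```text
clock: 21.6
position: [567.2, 44.0, 77.3]
ee_rot: [0.698, 0.679, 0.078, 0.215]
contact_force: [-1.9, 0.2, -0.3]
gripper_width: 39.4
```

```bash
python3 - <<'E'
from key import *
delta(*target2(-14.3,2,-.07,.09)); print(arm.read_state()['wrist_torque'])
E
```

```text
t 21.6 pos [567.2  44.   77.3] need tool mm [-0.7  2.   2.2] F [-1.9  0.2 -0.3] w 39.4
rotvec [-0.0005 -0.0007  0.0015] shift after rot [-0.7  2.   2.2]
j [ 0.123  0.323 -0.928  1.863 -0.256  1.168]
[0.40458711 0.73618695 0.0188311 ]
```

>>> drive_tool([
  [[0, 0, 0, 0, 0, 0, 0.06], [0, 0, 0, 0, 0, 0, 0.08], [0, 0, 0, 0, 0, 0, 0.08], [0, 0, 0, 0, 0, 0, 0.08]],
])

```text
clock: 22.0
position: [568.0, 44.0, 77.6]
ee_rot: [0.794, 0.563, 0.11, 0.2]
contact_force: [0.4, -0.7, 2.1]
gripper_width: 39.3
```

```bash
sed -i 's/^G=.*/G=np.array([-31.2,81,90.5])/' key.py; python3 - <<'E'
from key import *
def tilt():
    r=R.from_quat(arm.read_state()['ee_rot']); z=RR.inv().apply(r.as_matrix()[:,2]); y=RR.inv().apply(r.as_matrix()[:,1])
    print('du,dr',(z@up).round(3),(-z[1]).round(3),'theta',np.degrees(np.arctan2(-y[1],y@up)).round(1))
tilt(); delta(*target2(0,2,-.07,.09)); print(arm.read_state()['wrist_torque'])
E
```

```text
du,dr -0.07 0.088 theta 3.7
t 22.0 pos [568.   44.   77.6] need tool mm [-0.5 -0.6  2.3] F [ 0.4 -0.7  2.1] w 39.3
rotvec [-0.0004 -0.0015 -0.0589] shift after rot [-0.4 -0.7  2.3]
j [ 0.123  0.323 -0.927  1.863 -0.255  0.859]
[0.31906604 1.65320706 0.0918365 ]
```

>>> drive_tool([
  [[0, 0, 0, 0, 0, 0, 0.1], [0, 0, 0, 0, 0, 0, 0.1], [0, 0, 0, 0, 0, 0, 0.1], [0, 0, 0, 0, 0, 0, 0.1], [0, 0, 0, 0, 0, 0, 0.1], [0, 0, 0, 0, 0, 0, 0.1], [0, 0, 0, 0, 0, 0, 0.1]],
])

```text
clock: 22.7
position: [570.5, 42.5, 78.4]
ee_rot: [0.943, 0.242, 0.175, 0.147]
contact_force: [-1.5, -4.9, 2.8]
gripper_width: 39.2
```

```bash
cat > tl.py <<'E'
from key import *
def tilt(th=0):
    st=arm.read_state(); r=R.from_quat(st['ee_rot']); z=RR.inv().apply(r.as_matrix()[:,2]); y=RR.inv().apply(r.as_matrix()[:,1])
    a=np.degrees(np.arctan2(-y[1],y@up))
    print('du,dr',(z@up).round(3),(-z[1]).round(3),'theta',a.round(1)); delta(*target2(a,2,-.07,.09)); print(st['wrist_torque'].round(2),'grasp-pt err',((st['position']-19*r.as_matrix()[:,2]-rot(G))).round(1))
if __name__=='__main__': tilt()
E
python3 tl.py
```

```text
du,dr -0.07 0.086 theta 45.4
t 22.7 pos [570.5  42.5  78.4] need tool mm [-2.3 -2.7  1.7] F [-1.5 -4.9  2.8] w 39.2
rotvec [-0.0024 -0.002  -0.0014] shift after rot [-2.3 -2.7  1.7]
j [ 0.119  0.325 -0.922  1.859 -0.251  0.136]
[0.53 1.47 0.36] grasp-pt err [ 1.5 -0.5  4.9]
```

>>> drive_tool([
  [[0, 0, 0, 0, 0, 0, 0.1], [0, 0, 0, 0, 0, 0, 0.1], [0, 0, 0, 0, 0, 0, 0.1], [0, 0, 0, 0, 0, 0, 0.1], [0, 0, 0, 0, 0, 0, 0.1], [0, 0, 0, 0, 0, 0, 0.1], [0, 0, 0, 0, 0, 0, 0.05]],
])

```text
clock: 23.4
position: [571.6, 39.8, 78.4]
ee_rot: [0.971, -0.088, 0.211, 0.075]
contact_force: [-2.8, -5.1, 3.2]
gripper_width: 38.7
```

```bash
python3 tl.py
```

```text
du,dr -0.078 0.078 theta 84.6
t 23.4 pos [571.6  39.8  78.4] need tool mm [-4.8 -3.   0.8] F [-2.8 -5.1  3.2] w 38.7
rotvec [-0.0118  0.0074 -0.0055] shift after rot [-4.8 -3.   0.8]
j [ 0.11   0.324 -0.919  1.849 -0.236 -0.532]
[1.08 0.99 0.72] grasp-pt err [ 2.6 -3.3  5. ]
```

>>> drive_tool([
  [[0.5, 0, 0, 0, 0, 0, 0], [0.65, 0, 0, 0, 0, 0, 0], [0.65, -0.004, -0.001, 0, -0.012, 0.007, -0.005], [0.65, 0, 0, 0, 0, 0, 0]],
])

```text
clock: 23.8
position: [568.9, 41.1, 76.9]
ee_rot: [0.969, -0.087, 0.214, 0.082]
contact_force: [-0.7, -0.9, -1.0]
gripper_width: 55.4
```

```bash
python3 tl.py; python3 - <<'E'
from key import *
im,_=grab('scene','scene10')
cv2.imwrite('pics/s10.png',cv2.resize(im[130:220,205:305,::-1],None,fx=6.6,fy=6.6,interpolation=2))
E
```

```text
du,dr -0.068 0.09 theta 84.3
t 23.8 pos [568.9  41.1  76.9] need tool mm [-1.6 -2.2  0.8] F [-0.7 -0.9 -1. ] w 55.4
rotvec [ 0.0012 -0.0014 -0.0065] shift after rot [-1.6 -2.2  0.8]
j [ 0.112  0.326 -0.926  1.881 -0.255 -0.561]
[ 0.38  0.83 -0.05] grasp-pt err [-0.1 -1.7  3.4]
```

View pics/s10.png

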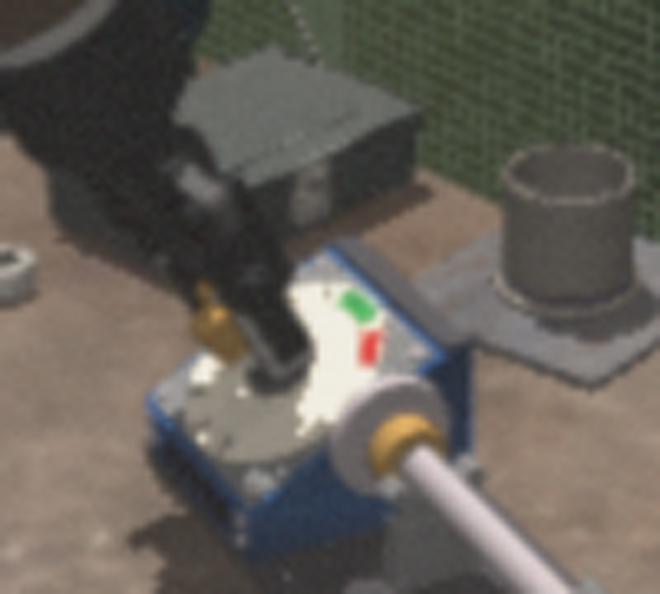

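>>> drive_tool([
  [[0.5, 0, 0, 0, 0, 0, 0], [0.45, 0, 0, 0, 0, 0, 0], [0.4, 0, 0, 0, 0, 0, 0], [0.2, 0, 0, 0, 0, 0, 0], [0.0, 0, 0, 0, 0, 0, 0], [0.0, 0, 0, 0, 0, 0, 0], [0, 0, 0, 0, 0, 0, 0.06], [0, 0, 0, 0, 0, 0, 0.1], [0, 0, 0, 0, 0, 0, 0.1], [0, 0, 0, 0, 0, 0, 0.1], [0, 0, 0, 0, 0, 0, 0.1]],
])

```text
clock: 24.95
position: [568.8, 39.1, 78.0]
ee_rot: [0.921, -0.314, 0.228, 0.03]
contact_force: [-1.0, -5.5, -0.3]
gripper_width: 39.5
```

```bash
python3 tl.py
```

```text
du,dr -0.067 0.092 theta 111.8
t 24.95 pos [568.8  39.1  78. ] need tool mm [-4.  -2.8  1.4] F [-1.  -5.5 -0.3] w 39.5
rotvec [ 0.0016 -0.0033 -0.0035] shift after rot [-4.  -2.8  1.4]
j [ 0.11   0.323 -0.926  1.877 -0.256 -1.034]
[0.72 0.31 0.52] grasp-pt err [-0.3 -3.8  4.5]
```

>>> drive_tool([
  [[0, 0, 0, 0, 0, 0, 0.1], [0, 0, 0, 0, 0, 0, 0.1], [0, 0, 0, 0, 0, 0, 0.1], [0, 0, 0, 0, 0, 0, 0.1], [0, 0, 0, 0, 0, 0, 0.1], [0, 0, 0, 0, 0, 0, 0.1]],
])

```text
clock: 25.55
position: [568.0, 38.0, 77.5]
ee_rot: [0.78, -0.582, 0.226, -0.041]
contact_force: [-1.9, -2.0, 1.0]
gripper_width: 39.8
```

```bash
python3 tl.py
```

```text
du,dr -0.069 0.093 theta 147.7
t 25.55 pos [568.   38.   77.5] need tool mm [-5.6 -1.2  1. ] F [-1.9 -2.   1. ] w 39.8
rotvec [ 0.0011 -0.0035  0.0042] shift after rot [-5.6 -1.2  1.1]
j [ 0.108  0.323 -0.928  1.877 -0.255 -1.656]
[0.4  0.42 0.27] grasp-pt err [-1.1 -4.9  4. ]
```

>>> drive_tool([
  [[0, 0, 0, 0, 0, 0, 0.1], [0, 0, 0, 0, 0, 0, 0.1], [0, 0, 0, 0, 0, 0, 0.1], [0, 0, 0, 0, 0, 0, 0.1], [0, 0, 0, 0, 0, 0, 0.09], [0, 0, 0, 0, 0, 0, 0.04], [0, 0, 0, 0, 0, 0, 0]],
])

```text
clock: 26.25
position: [566.9, 37.7, 76.9]
ee_rot: [-0.593, 0.771, -0.207, 0.1]
contact_force: [0.5, 0.5, -2.5]
gripper_width: 39.5
```

```bash
python3 tl.py
```

```text
du,dr -0.068 0.095 theta 179.2
t 26.25 pos [566.9  37.7  76.9] need tool mm [-5.8  0.7  0.8] F [ 0.5  0.5 -2.5] w 39.5
rotvec [-0.0011 -0.0061  0.0062] shift after rot [-5.8  0.7  0.9]
j [ 0.108  0.323 -0.93   1.88  -0.258 -2.208]
[0.4  0.36 0.06] grasp-pt err [-2.1 -5.1  3.4]
```

>>> drive_tool([
  [[0.45, 0, 0, 0, 0, 0, 0], [0.6, 0, 0, 0, 0, 0, 0], [0.8, 0, 0, 0, 0, 0, 0], [0.8, 0, 0, -0.01, 0, 0, 0], [0.8, 0, 0, -0.025, 0, 0, 0], [0.8, 0, 0, -0.03, 0, 0, 0], [0.8, 0, 0, -0.03, 0, 0, 0], [0.8, 0, 0, -0.03, 0, 0, 0], [0.8, 0, 0, -0.03, 0, 0, 0], [0.8, 0, 0, 0, 0, 0, 0]],
])

```text
clock: 27.25
position: [513.6, 66.8, 203.8]
ee_rot: [-0.594, 0.77, -0.209, 0.1]
contact_force: [-0.1, 0.8, 0.4]
gripper_width: 67.9
```

```bash
python3 tl.py; python3 - <<'E'
from key import *
im,_=grab('scene','scene11')
cv2.imwrite('pics/s11.png',cv2.resize(im[150:250,215:325,::-1],None,fx=6,fy=6,interpolation=2))
im,_=grab('top','top11')
cv2.imwrite('pics/t11.png',cv2.resize(im[155:225,205:325,::-1],None,fx=6,fy=6,interpolation=2))
E
```

```text
du,dr -0.065 0.096 theta 179.0
t 27.25 pos [513.6  66.8 203.8] need tool mm [ -4.5   4.  141.5] F [-0.1  0.8  0.4] w 67.9
rotvec [-0.004  -0.0065  0.0059] shift after rot [ -3.5   3.4 141.5]
j [ 0.59   0.076 -0.806  0.78  -0.591 -1.485]
[0.47 0.72 0.09] grasp-pt err [-55.5  24.  130.2]
```

View pics/s11.png

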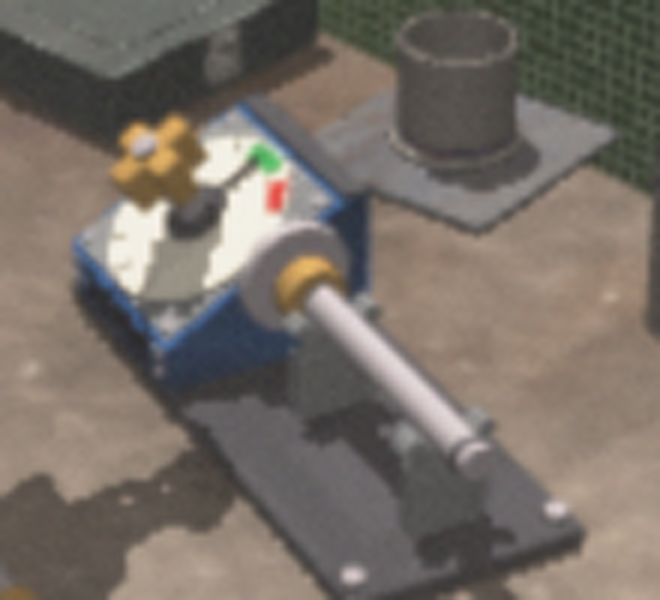

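View pics/t11.png

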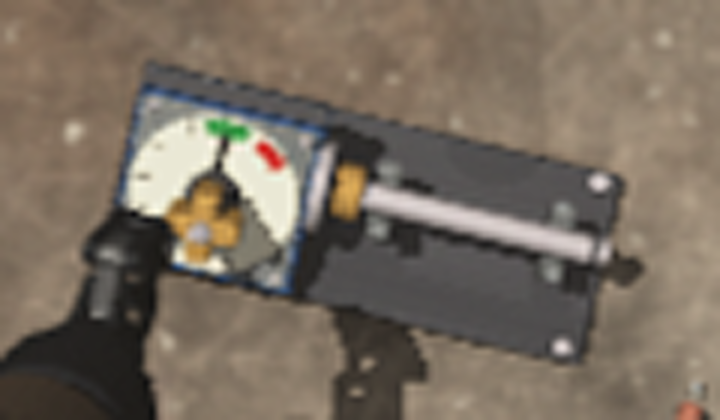

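```bash
python3 - <<'E'
from key import *
iv=lambda X:((X-O)@RR.as_matrix()).round(1)
for z in(60,70): print('collar',z,iv(plane('top',262.8,186.6,z)))
print('plain end top',iv(plane('top',205+608/6-.4,155+251/6-.4,57)))
print('plain scene',iv(plane('scene',215+476/6-.4,150+458/6-.4,55)))
for y in (4,10,16): print(y,proj('top',rot(np.array([5,y-7,70.]))).round(1),proj('top',rot(np.array([5,y+7,70.]))).round(1))
for p in([5,22,70],[5,-4,60]): print(p,proj('top',rot(np.array(p,float))).round(1))
t=np.load('top11.npz')['im'];h=cv2.cvtColor(t,cv2.COLOR_RGB2HSV);m=cv2.inRange(h,(10,100,100),(30,255,255));m2=np.zeros_like(m);m2[175:200,256:272]=m[175:200,256:272];ys,xs=np.nonzero(m2);print(xs.min(),xs.max(),xs.mean(),ys.min(),ys.max(),ys.mean())
E
```

```text
collar 60 [ 4.5  9.8 60. ]
collar 70 [ 3.4  9.8 70. ]
plain end top [   5.8 -132.7   57. ]
plain scene [   6.7 -128.6   55. ]
4 [266.8 187. ] [262.6 186. ]
10 [265.  186.6] [260.7 185.6]
16 [263.2 186.2] [258.9 185.2]
[5, 22, 70] [259.2 185.2]
[5, -4, 60] [267.  187.4]
260 265 262.55 182 190 186.3
```

>>> drive_tool([
  [[0.8, 0, 0, -0.03, 0, 0, 0], [0.8, 0, 0, -0.03, 0, 0, 0], [0.8, 0, 0, 0, 0, 0, 0], [0.8, 0, 0, 0, 0, 0, 0]],
])

```text
clock: 27.75
position: [487.1, 73.6, 250.2]
ee_rot: [-0.594, 0.772, -0.209, 0.091]
contact_force: [-0.5, 0.6, -0.5]
gripper_width: 68.6
```

```bash
python3 - <<'E'
from key import *
grab('top','top12'); st=arm.read_state(); print(st['clock'],st['position'],st['contact_force'])
cv2.imwrite('pics/t12.png',cv2.resize(np.load('top12.npz')['im'][110:270,100:420,::-1],None,fx=2.4,fy=2.4,interpolation=2))
E
```

```text
27.8 [487.21639435  73.58510126 250.21439319] [-0.01980273 -0.45033414 -0.21119188]
```

View pics/t12.png

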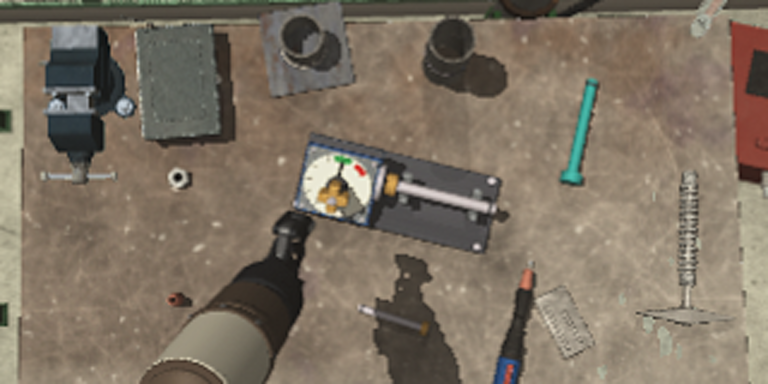

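The full view shows the shaft in both rests with the collar beside the plate (390,187). The pointer is in the green band (342,165), and the bystanders haven't moved.

```bash
python3 -c "
from bench import arm
print(arm.job_done())"
```

```text
the job is handed in; nothing more can be done
None
```

The shaft is turned end for end and back in both V-rests, and the key is wound so the pointer stands in the green band. I handed the job in at 27.8 s on the robot's clock.

**What I did:**
- **Shaft:** I lifted it clear of the motor box and pipes, turned it, lowered it until the wrist force showed the rests carrying it, then let go.
- **Key:** I wound it clockwise about 194° in two grips, released it and backed the arm away.

**Last checks:**
- **Collar:** the top view puts its centre at rotator y ≈ 9.8 mm (target 10), in the gap between plate and rest.
- **Plain end:** the top view gives y ≈ -132.7 mm (about -133 expected). The scene view gave -128.6, a rougher reading.
- **Pointer:** it stands about mid-green in both views. From the tool angle it is at about 3.49 rad.
- **Bystanders:** I saw no movement of the other things in the final top view. I did not measure their positions.

**What disagreed:**
- **Shaft in the grip:** it sat 5–10 mm further along than I had planned, so I measured it again broadside before laying it down. I can't say whether it slipped or my first estimate was off.
- **Key axis:** the joint limits did not allow lining up exactly, so I turned the key with the tool about 6.5° off its axis. The wrist-force readings between moves stayed below about 7 N.

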